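# Press the canister lids home, prove them, and load the tray

## Task

Close the pantry canisters that stand on the worktop: hold the flat tamper upright and press every wooden lid squarely down with it until the lid is fully home and sits level, then stand the tamper upright on its cork mat again. After that prove each seal by lifting the canister by its lid alone, never by its body, and set it down upright in the wooden tray, with the lid still fully home. Leave the glassware and the salt mill alone.

Things in the scene. Friction and masses are not known exactly. Their poses are not given: they have to be found in the camera images.
- tamper: flat press tamper standing on the cork mat, about 0.3 kg: round steel foot 60 mm across and 14 mm high with a flat underside, above it an upright square wooden grip 26 x 26 mm from 14 to 84 mm, then a round head 42 mm across up to 106 mm. Origin: centre of the foot's underside; z up the grip, x and y square to the grip's flats.
- mat: round cork mat fixed to the worktop, 84 mm across, 6 mm high. Origin: centre of its underside.
- tray: low wooden carrying tray fixed to the worktop, 115 mm (its x) x 270 mm (its y) outside, walls 6 mm thick and 24 mm high, inside 103 x 258 mm. Room for three canisters in a row along its y. Origin: centre of its underside; z up.
- tray_floor (a point): centre of the tray's inner floor, 6 mm above the worktop; axes as the tray's.
- canister_green: sage green kitchen canister (may be absent), about 0.5 kg with a slightly varying filling, loose: round body 76 mm across up to 66 mm high, sloping shoulder to 76 mm, then a narrow neck with an orange seal ring, all under its wooden lid. Origin: centre of its underside; z up.
- lid_green (a joint): how far the sage green canister's lid is pressed in, m: 0 = fully out, 0.014 = fully home on its stop. The lid is backed by a light spring, but its seal grips: it takes about 12 to 15 N to push it down, stays where it is left, and stays home when the canister is lifted by it (over about 9 N of steady pull it would creep out). The lid can also sit cocked by up to 0.14 rad; an uneven push leaves it cocked, and a flat push of 12 N or more levels it.
- lid_green_top (a point): centre of the flat top of the sage green canister's round wooden lid (solid, 56 mm across, 34 mm high, straight sides). z is the lid's own upward axis. Level and home, the top is 114 mm above the canister's underside and the lid's lower edge 80 mm; fully out 128 and 94 mm.
- canister_cream: cream kitchen canister (may be absent), about 0.5 kg with a slightly varying filling, loose: round body 76 mm across up to 66 mm high, sloping shoulder to 76 mm, then a narrow neck with an orange seal ring, all under its wooden lid. Origin: centre of its underside; z up.
- lid_cream (a joint): how far the cream canister's lid is pressed in, m: 0 = fully out, 0.014 = fully home on its stop. The lid is backed by a light spring, but its seal grips: it takes about 12 to 15 N to push it down, stays where it is left, and stays home when the canister is lifted by it (over about 9 N of steady pull it would creep out). The lid can also sit cocked by up to 0.14 rad; an uneven push leaves it cocked, and a flat push of 12 N or more levels it.
- lid_cream_top (a point): centre of the flat top of the cream canister's round wooden lid (solid, 56 mm across, 34 mm high, straight sides). z is the lid's own upward axis. Level and home, the top is 114 mm above the canister's underside and the lid's lower edge 80 mm; fully out 128 and 94 mm.
- canister_red: dark red kitchen canister (may be absent), about 0.5 kg with a slightly varying filling, loose: round body 76 mm across up to 66 mm high, sloping shoulder to 76 mm, then a narrow neck with an orange seal ring, all under its wooden lid. Origin: centre of its underside; z up.
- lid_red (a joint): how far the dark red canister's lid is pressed in, m: 0 = fully out, 0.014 = fully home on its stop. The lid is backed by a light spring, but its seal grips: it takes about 12 to 15 N to push it down, stays where it is left, and stays home when the canister is lifted by it (over about 9 N of steady pull it would creep out). The lid can also sit cocked by up to 0.14 rad; an uneven push leaves it cocked, and a flat push of 12 N or more levels it.
- lid_red_top (a point): centre of the flat top of the dark red canister's round wooden lid (solid, 56 mm across, 34 mm high, straight sides). z is the lid's own upward axis. Level and home, the top is 114 mm above the canister's underside and the lid's lower edge 80 mm; fully out 128 and 94 mm.
- mill: bystander: small glass salt mill with a grey top, 44 mm across, 90 mm high, behind the canisters. Origin: centre of its underside.
- coupe: bystander: stemmed clear glass, 95 mm across, 124 mm high, behind the canisters. Origin: centre of its underside.
- glass_mug: bystander: clear glass mug with a loop handle, 103 x 136 mm, 88 mm high, to the left of the canisters. Origin: centre of its underside.
Mind the look-alikes: they are no part of the job. Leave any purple look-alike of the tamper alone.

How it is judged:
On the way, in this order (a step that is already met when the one before it is completed fails the run):
1. every lid is fully home and level (value of joint each of lid_green, lid_cream, lid_red above 0.012 m and angle between the z axis of lid_green_top and the z axis of canister_green, either way round below 0.05 rad and angle between the z axis of lid_cream_top and the z axis of canister_cream, either way round below 0.05 rad and angle between the z axis of lid_red_top and the z axis of canister_red, either way round below 0.05 rad), for 0.2 s.
2. the tamper stands upright on its mat again, released (horizontal distance between tamper and mat below 0.022 m and angle between tamper's own z axis and vertical below 0.06 rad and height (world z) of tamper below 0.01 m and contact force between the fingers and tamper below 0.1 N), for 0.2 s.
3. every canister stands in the tray, lifted there by its lid (x of canister_green in the frame of tray between -0.018 and 0.018 m and y of canister_green in the frame of tray between -0.095 and 0.095 m and z of each of canister_green, canister_cream, canister_red in the frame of tray below 0.011 m and angle between each of canister_green, canister_cream, canister_red's own z axis and vertical below 0.06 rad and contact force between the fingers and canister_green below 0.1 N and linear speed of each of canister_green, canister_cream, canister_red below 0.03 m/s and x of canister_cream in the frame of tray between -0.018 and 0.018 m and y of canister_cream in the frame of tray between -0.095 and 0.095 m and contact force between the fingers and canister_cream below 0.1 N and x of canister_red in the frame of tray between -0.018 and 0.018 m and y of canister_red in the frame of tray between -0.095 and 0.095 m and contact force between the fingers and canister_red below 0.1 N), for 0.2 s.
At the end, for the whole second after the job is handed in: Every canister present stands upright (within 0.06 rad), at rest and released on the floor of the tray, with its lid pressed in by at least 12.0 of 14 mm and level with the canister within 0.05 rad; the tamper stands upright and released on its mat, within 22 mm of the mat's centre (all of step 1 and all of step 2 and all of step 3); the robot touches nothing.
It fails at once if a canister is gripped or shoved by its body instead of its lid (contact force between the fingers and canister_green_c0 above 8 N or contact force between the fingers and canister_cream_c0 above 8 N or contact force between the fingers and canister_red_c0 above 8 N).
It fails at once if a lid is pushed in by the fingers instead of the tamper ((contact force between the fingers and lid_green above 3 N and velocity of joint lid_green above 0.01 m/s and value of joint lid_green below 0.0115 m) or (contact force between the fingers and lid_cream above 3 N and velocity of joint lid_cream above 0.01 m/s and value of joint lid_cream below 0.0115 m) or (contact force between the fingers and lid_red above 3 N and velocity of joint lid_red above 0.01 m/s and value of joint lid_red below 0.0115 m)).
It fails at once if the glassware or the salt mill is disturbed (moved more than 40 mm) (distance of any of mill, coupe, glass_mug from where it was at the start of the episode above 0.04 m).
Of canister_green, canister_cream, canister_red only 2 to 3 are there at a start; the rules pass over those that are not, and their reading is None.
At some moment in a run one of canister_green, canister_cream, canister_red may be knocked a few centimetres aside while the robot is not near it.
It also fails if it takes over 210 s, if anything falls off the work surface, if the arm or the gripper's body presses on something with over 40 N, if the wrist force passes 120 N, or if a joint passes its speed limit or range.

## Robot

A 7-joint arm with a two-finger parallel gripper is mounted at the origin on a cart in front of the work surface, level with it; the furniture and walls round the work are solid. World frame = base frame: x ahead of the robot, y to its left, z up, the work surface at z = 0. Lengths are in m, angles in rad, forces in N, time in s.
With the tool pointing down it reaches from about 0.4 to 0.9 m from the base axis. Payload 5.6 kg.
Tool frame: the origin (TCP) lies at the very end of the fingers, on their centre line; the grasp point (between the pads) lies 19 mm behind it; z points along the fingers, x is the direction in which the jaws open and shut, and the axes are right-handed (so a half turn about z gives the same grasp; the last joint's range is limited). The gripper opens to 92 mm and grips with 3 to 60 N. Pads are 20 mm wide; open, the fingers measure 128 mm over their backs; the gripper's body (75 mm by 189 mm) begins 69 mm behind the grasp point.
Start: joints at [-1.267, 0.468, -0.012, 1.603, 0.006, 1.071, -0.056], TCP at [0.221, 0.611, 0.215] pointing down, gripper open.
Joint ranges: [-2.53, 2.53], [-0.31, 2.02], [-1.57, 1.55], [0.28, 2.44], [-1.29, 4.43], [0.15, 1.84], [-2.92, 2.92]. Speed limits (rad/s): [2.57, 2.57, 3.14, 3.14, 3.14, 3.14, 3.14].

## Interface

Orientations are given as [roll, pitch, yaw] about the fixed x, y, z axes, in that order (R = Rz(yaw) Ry(pitch) Rx(roll)).
In Python, from bench import env, imaging, order gives the robot as it stands.
- The arm moves only by the tool jog_arm, never from a script. Its argument "targets" is a list of rows, each a list of 7 numbers: the shift along the tool's x, y, z in m, then the turn, a rotation vector about the tool's x, y, z in units of 6 degrees (1.0 is 6 degrees), then the opening, from -1 (shut) to 1 (fully open). A call has 1 to 12 rows; each row shifts and turns the pose as measured when the row begins, along the tool's axes as they then stand; what a row does not reach is not made up. A row lasts 1/10 s, in which the tool goes at most 50 mm and 8.59 degrees, less where a joint would pass 70% of its speed; a pose out of reach is approached as far as the arm can. A call is refused whole if a number of a shift passes 0.05 or a number of a turn 1, either way. A call with a gripper value outside its range is refused whole. The fingers move at their own pace and stop on an object; "newtons" is the grip in N (left out, the last holds). Time passes only in rows, so rows that do not move let the fingers close. It gives the time, the measured TCP pose, the force and the opening at its end, in the units of the state.
- env.get_obs(): the state, without advancing time (a new reading comes with each control period).
- imaging.read_camera(name): name is "scene" or "side" or "wrist"; returns (picture, depth): 420x560x3 uint8, red, green, blue; 420x560 float32, m along the optical axis (not along the pixel's ray), 0 where there is no reading.
- imaging.get_calibration(name): a dict with "fx", "fy", "cx", "cy" (pixels), "rvec" (rotation vector, rad) and "tvec" (3), from world to camera coordinates, as OpenCV has them. Camera axes: x right, y down, z forward; pixel columns grow to the right and rows downward; lengths in m; the calibration is good to about 2 mm. The wrist camera is an equidistant fisheye: a pixel r from the principal point sees the ray r / f radians off the axis. A picture is of the moment at which its call begins: read the wrist's pose just before it. get_calibration takes no time and is no camera call; for the wrist camera it gives the pose at the moment of the call.
- order.sign_off(): hands the job in, once; it reports no verdict.
The state is a dict: "clock": time; "qpos": joint angles; "joint_vel": joint speeds; "effort": joint torques, N m; "ee_pos": TCP position; "ee_rot": TCP orientation; "force": force on the tool from outside, world axes, zero at the start; "ft_torque": the same for the moment, N m; "width": finger opening in m.
Only numpy, scipy, OpenCV 4.12 (cv2) and the standard library are available. Lean on these libraries where they do the work, as an engineer would, in place of code of your own. Each camera call takes 0.05 s, during which the arm holds its last target.

## Working session

There is one attempt and no reset: what is moved stays moved. The work goes in short steps, Python scripts to look and compute and a tool call to move; the robot and the scene stay as the last step left them, time stands still between calls to the robot, and variables do not carry over. Pictures are saved under pics/ and viewed, and the job is handed in when it is done.

Besides the shell and the picture viewer there is one more tool, called after "Request:" by a JSON object that holds its "op" and its "data". jog_arm: Moves the arm, as the interface text tells. Its arguments: {"type":"object","properties":{"targets":{"type":"array","items":{"type":"array","items":{"type":"number"}}},"newtons":{"type":"number"}},"required":["targets"]}

```bash
ls; mkdir -p pics; cat > h.py <<'E'
import numpy as np, cv2
from scipy.spatial.transform import Rotation as R
from bench import env, imaging, order
def cam(n):
    c=imaging.get_calibration(n); return c
def snap(n,fn):
    c=imaging.get_calibration(n); p,d=imaging.read_camera(n)
    cv2.imwrite('pics/%s.png'%fn,p[:,:,::-1]); np.savez('pics/%s.npz'%fn,p=p,d=d,**{k:np.array(v) for k,v in c.items()})
    return p,d,c
def load(fn):
    z=np.load('pics/%s.npz'%fn); return z['p'],z['d'],{k:z[k] for k in ('fx','fy','cx','cy','rvec','tvec')}
def w(c,d,u,v,fish=False):
    u=np.asarray(u,float);v=np.asarray(v,float);z=d[v.astype(int),u.astype(int)]
    x=(u-c['cx'])/c['fx'];y=(v-c['cy'])/c['fy']
    if fish:
        r=np.hypot(x,y);s=np.where(r>1e-9,np.tan(r)/np.maximum(r,1e-9),1);x=x*s;y=y*s
    P=np.stack([x*z,y*z,z],-1)
    Rm=R.from_rotvec(np.array(c['rvec']).ravel()).as_matrix()
    return (P-np.array(c['tvec']).ravel())@Rm
def cloud(fn,fish=False):
    p,d,c=load(fn); vv,uu=np.mgrid[0:420,0:560]
    return p,d,w(c,d,uu,vv,fish)
def crop(fn,x0,y0,x1,y1,s,out):
    i=cv2.imread('pics/%s.png'%fn)[y0:y1,x0:x1]; cv2.imwrite('pics/%s.png'%out,cv2.resize(i,None,fx=s,fy=s,interpolation=cv2.INTER_CUBIC))
E
python3 - <<'E'
from h import *
o=env.get_obs(); print({k:np.round(v,3) for k,v in o.items()})
for n in ('scene','side','wrist'):
    p,d,c=snap(n,n+'0'); print(n,{k:np.round(v,3).tolist() for k,v in c.items()})
E
```

```text
pics
{'clock': np.float64(0.0), 'qpos': array([-1.267,  0.468, -0.012,  1.604,  0.006,  1.071, -0.056]), 'joint_vel': array([-0.001,  0.002, -0.   ,  0.002,  0.   ,  0.002, -0.001]), 'effort': array([ 0.0000e+00, -5.2057e+01, -1.2000e-02, -2.4375e+01, -5.7000e-02,
        1.7000e-02,  0.0000e+00]), 'ee_pos': array([0.221, 0.611, 0.214]), 'ee_rot': array([3.141e+00, 2.000e-03, 1.224e+00]), 'force': array([ 0.235, -0.448,  0.022]), 'ft_torque': array([ 0.014, -0.014, -0.038]), 'width': np.float64(0.092)}
scene {'fx': 487.949, 'fy': 487.949, 'cx': 274.699, 'cy': 208.7, 'rvec': [2.121, -0.646, 0.349], 'tvec': [-0.313, 0.352, 1.027]}
side {'fx': 451.31, 'fy': 451.31, 'cx': 276.945, 'cy': 214.798, 'rvec': [2.034, -0.627, 0.346], 'tvec': [-0.338, 0.32, 1.112]}
wrist {'fx': 325.192, 'fy': 325.192, 'cx': 281.476, 'cy': 212.674, 'rvec': [-2.365, -1.661, -0.243], 'tvec': [-0.648, -0.034, 0.393]}
```

View pics/scene0.png

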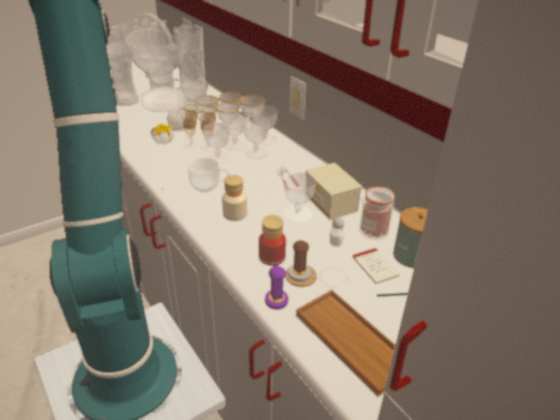

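View pics/side0.png

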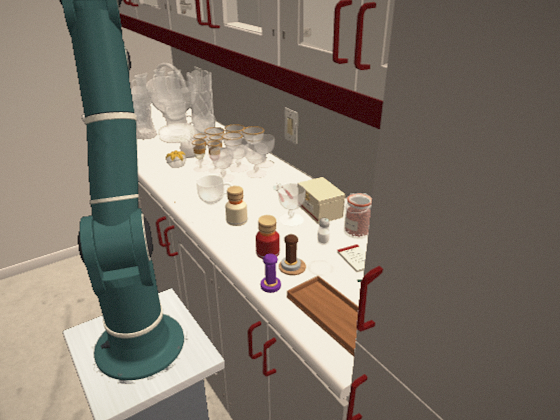

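View pics/wrist0.png

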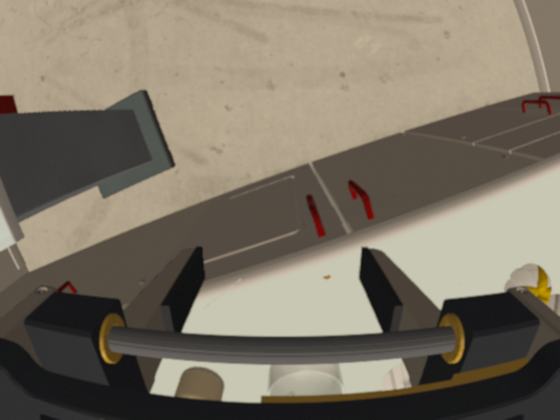

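Two canisters are visible in the scene picture: cream at (234,198) and red at (272,240). The brown tamper stands on the orange mat at (301,262). The purple look-alike at (277,287) is to be left alone. Next I enlarge the area and measure.

```bash
python3 - <<'E'
from h import *
crop('scene0',180,150,420,390,3,'cs0')
p,d,X=cloud('scene0')
np.set_printoptions(precision=3,suppress=True)
for n,u,v in [('cream lid',234,183),('cream body',235,208),('red lid',272,223),('red body',272,245),('tamper head',301,246),('purple head',277,271),('mat',301,281),('tray mid',352,338),('mill',337,225),('coupe',300,185),('mug',205,175),('worktop',250,235),('jar',377,212),('box',333,188)]:
    print(n,X[v,u])
E
```

```text
cream lid [0.476 0.354 0.125]
cream body [0.467 0.338 0.049]
red lid [0.464 0.14  0.121]
red body [0.449 0.118 0.07 ]
tamper head [0.479 0.034 0.111]
purple head [ 0.38  -0.004  0.108]
mat [0.471 0.016 0.011]
tray mid [ 0.462 -0.191  0.004]
mill [0.641 0.084 0.076]
coupe [0.672 0.295 0.081]
mug [0.455 0.501 0.083]
worktop [ 0.468  0.259 -0.   ]
jar [0.748 0.045 0.101]
box [0.728 0.208 0.098]
```

View pics/cs0.png

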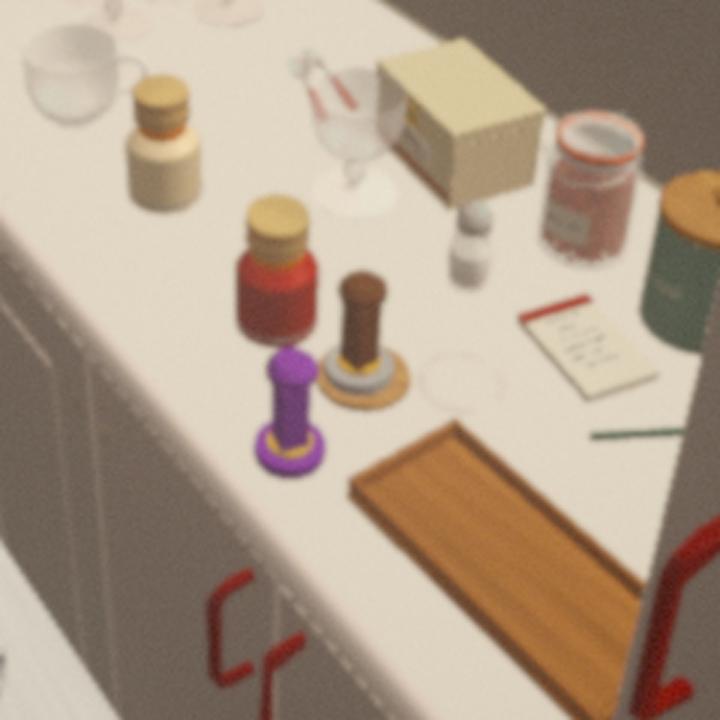

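```bash
cat >> h.py <<'E'
def circ(P):
    A=np.c_[2*P,np.ones(len(P))]; s=np.linalg.lstsq(A,(P**2).sum(1),rcond=None)[0]
    return s[:2],np.sqrt(s[2]+s[:2]@s[:2])
def hullfit(P):
    h=P[cv2.convexHull((P*1000).astype(np.float32),returnPoints=False).ravel()]
    return circ(h)
E
python3 - <<'E'
from h import *
np.set_printoptions(precision=4,suppress=True)
for s in ('scene0','side0'):
    p,d,X=cloud(s)
    for n,cx,cy,zlo,zhi,r in [('cream',.48,.354,.105,.14,.05),('red',.464,.14,.105,.14,.05),('tamper',.479,.034,.098,.115,.035),('purple',.385,-.004,.095,.115,.035),('mill',.645,.083,.06,.1,.04)]:
        m=(np.hypot(X[...,0]-cx,X[...,1]-cy)<r)&(X[...,2]>zlo)&(X[...,2]<zhi)&(d>0)
        Q=X[m]; 
        if len(Q)<10: print(s,n,len(Q)); continue
        # top plane: pts within top by normals -> ransac-like: plane fit of upper
        z=Q[:,2]; 
        c,rr=hullfit(Q[:,:2]); print(s,n,len(Q),'zmax',np.percentile(z,[50,90,98]),'c',c,rr)
    # green jar
    m=(d>0)&(X[...,2]>.01)&(X[...,2]<.3)&(X[...,0]>.6)&(X[...,1]<.02)
    Q=X[m]; print('jar ext',Q.min(0) if len(Q) else None,Q.max(0) if len(Q) else None)
    # tray
    m=(d>0)&(X[...,2]>.018)&(X[...,2]<.03)&(X[...,1]<-.0)&(X[...,1]>-.4)&(X[...,0]>.3)&(X[...,0]<.62)
    Q=X[m]; print('traywall',len(Q),Q.min(0),Q.max(0))
    np.save('pics/tray_'+s+'.npy',Q)
    r=cv2.minAreaRect((Q[:,:2]*1000).astype(np.float32)); print(r)
E
```

```text
scene0 cream 258 zmax [0.1238 0.1268 0.1282] c [0.4825 0.3718] 0.028223865564090525
scene0 red 331 zmax [0.1227 0.1259 0.1275] c [0.466  0.1439] 0.028244379021658373
scene0 tamper 166 zmax [0.1087 0.1121 0.1138] c [0.4821 0.0413] 0.018994757611133797
scene0 purple 180 zmax [0.1031 0.1064 0.1081] c [0.3835 0.0015] 0.0195177330796118
scene0 mill 144 zmax [0.0796 0.0889 0.0907] c [0.6473 0.0905] 0.016309124227197984
jar ext [ 0.6301 -0.1038  0.01  ] [0.9226 0.0199 0.2862]
traywall 836 [ 0.37   -0.3311  0.018 ] [ 0.5189 -0.0006  0.03  ]
((453.5948791503906, -159.09803771972656), (132.03904724121094, 333.4040222167969), 6.2554473876953125)
side0 cream 185 zmax [0.1261 0.1301 0.1317] c [0.4831 0.3706] 0.027777667063075617
side0 red 242 zmax [0.125  0.1283 0.1296] c [0.4675 0.1433] 0.028011418166489648
side0 tamper 112 zmax [0.1092 0.1139 0.1145] c [0.4843 0.0414] 0.01949247639830959
side0 purple 135 zmax [0.105  0.1089 0.1096] c [0.3842 0.0016] 0.019557029720812472
side0 mill 109 zmax [0.0801 0.0905 0.0921] c [0.6477 0.0885] 0.014616107421981772
jar ext [ 0.6026 -0.1295  0.01  ] [0.7275 0.0192 0.0168]
traywall 604 [ 0.3416 -0.3906  0.018 ] [ 0.5172 -0.0003  0.0298]
((434.9271545410156, -199.3576202392578), (392.4599609375, 164.97164916992188), 86.74667358398438)
```

```bash
cat >> h.py <<'E'
def tool():
    o=env.get_obs(); return np.array(o['ee_pos']),R.from_euler('xyz',o['ee_rot']),o
def goto(p,yaw=None,rpy=None):
    """world target -> tool-axis total shift and turn (units of 6deg), rows"""
    q,r,o=tool()
    s=r.inv().apply(np.array(p)-q)
    out=[np.round(s,4)]
    if yaw is not None or rpy is not None:
        t=R.from_euler('xyz',rpy if rpy is not None else [np.pi,0,yaw])
        rv=(r.inv()*t).as_rotvec()/np.radians(6); out.append(np.round(rv,3))
    print('pos',np.round(q,4),'rpy',np.round(o['ee_rot'],4),'F',np.round(o['force'],1),'w',np.round(o['width'],4),'t',o['clock']); print('shift',*out)
E
python3 - <<'E'
from h import *
c=cam('wrist'); Rm=R.from_rotvec(c['rvec']).as_matrix(); C=-Rm.T@c['tvec']
p,r,o=tool(); print('cam pos in tool',r.inv().apply(C-p),'cam axes in tool',r.inv().as_matrix()@Rm.T)
goto([.44,.22,.40],1.224)
Q=np.load('pics/tray_scene0.npy')
E
```

```text
cam pos in tool [-0.00091545 -0.08184678 -0.17111096] cam axes in tool [[ 9.99999643e-01  6.87445686e-04 -4.91928449e-04]
 [-5.15601642e-04  9.57180875e-01  2.89490079e-01]
 [ 6.69873209e-04 -2.89489722e-01  9.57180888e-01]]
pos [0.2209 0.6109 0.2139] rpy [3.1415e+00 1.4000e-03 1.2240e+00] F [ 0.1 -1.   1. ] w 0.0922 t 0.15
shift [-0.2933  0.339  -0.1857] [ 0.001  0.013 -0.   ]
```

Request:
{"op": "jog_arm", "data": {"targets": [[-0.024, 0.028, -0.016, 0, 0, 0, 1], [-0.024, 0.028, -0.016, 0, 0, 0, 1], [-0.024, 0.028, -0.016, 0, 0, 0, 1], [-0.024, 0.028, -0.016, 0, 0, 0, 1], [-0.024, 0.028, -0.016, 0, 0, 0, 1], [-0.024, 0.028, -0.016, 0, 0, 0, 1], [-0.024, 0.028, -0.016, 0, 0, 0, 1], [-0.024, 0.028, -0.016, 0, 0, 0, 1], [-0.024, 0.028, -0.016, 0, 0, 0, 1], [-0.024, 0.028, -0.016, 0, 0, 0, 1], [-0.024, 0.028, -0.016, 0, 0, 0, 1], [-0.024, 0.028, -0.016, 0, 0, 0, 1]]}}

```text
clock: 1.35
ee_pos: [0.4426, 0.2142, 0.4078]
ee_rot: [-3.137, 0.011, 1.235]
force: [0.4, 0.0, 0.7]
width: 0.0918
```

```bash
python3 - <<'E'
from h import *
snap('wrist','wrist1'); goto([.42,.02,.40],1.224)
E
```

```text
pos [0.4471 0.208  0.4108] rpy [3.1403 0.0096 1.2255] F [ 2.5 -4.2  1.5] w 0.0922 t 1.4
shift [-0.186   0.0382  0.0127] [0.012 0.092 0.015]
```

View pics/wrist1.png

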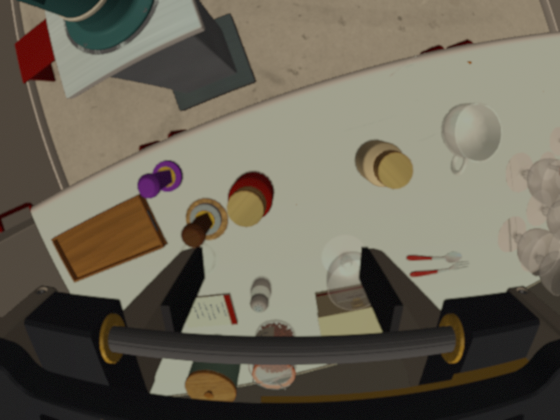

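The wrist view shows everything from above:
- tray (108,237)
- purple look-alike (160,180)
- tamper head (196,233) over its mat (207,218)
- red lid (246,208)
- cream lid (394,170)
- mug (470,130)

There is no green canister. The object at (210,385) is a dark green jar with a knob lid. I take the picture again with the arm settled and measure.

```bash
python3 - <<'E'
from h import *
np.set_printoptions(precision=4,suppress=True)
snap('wrist','wrist2')
p,d,X=cloud('wrist2',True)
ok=(d>0)&(d<1)
vv,uu=np.mgrid[0:420,0:560]
m=ok&(np.abs(X[...,2])<.01)&(X[...,0]>.35)&(X[...,0]<.6); print('table z',np.median(X[m][:,2]))
for n,cx,cy,zlo,zhi,r in [('cream',.483,.371,.108,.14,.05),('red',.467,.1435,.108,.14,.05),('tamper',.482,.041,.1,.12,.035),('purple',.384,.0015,.095,.12,.035),('mill',.647,.09,.08,.1,.04),('foot',.482,.041,.014,.024,.045),('mat',.482,.041,.0035,.009,.055),('creambody',.483,.371,.05,.085,.06),('redbody',.467,.1435,.05,.085,.06)]:
    m=(np.hypot(X[...,0]-cx,X[...,1]-cy)<r)&(X[...,2]>zlo)&(X[...,2]<zhi)&ok
    Q=X[m]
    if len(Q)<10: print(n,len(Q)); continue
    c,rr=hullfit(Q[:,:2])
    A=np.c_[Q[:,:2]-c,np.ones(len(Q))]; pl=np.linalg.lstsq(A,Q[:,2],rcond=None)[0]
    print(n,len(Q),'z',np.percentile(Q[:,2],[5,50,95]),'c',c,rr,'plane',pl)
m=ok&(X[...,2]>.017)&(X[...,2]<.03)&(X[...,1]<-.04)&(X[...,1]>-.45)&(X[...,0]>.3)&(X[...,0]<.6)
Q=X[m]; print(len(Q),cv2.minAreaRect((Q[:,:2]*1000).astype(np.float32)), vv[m].min(),vv[m].max(),uu[m].min(),uu[m].max())
crop('wrist2',40,120,280,280,3,'cw2')
E
```

```text
table z 0.0011606280524363599
cream 1153 z [0.1163 0.127  0.1286] c [0.4853 0.3706] 0.027856882438269868 plane [0.0616 0.0913 0.1263]
red 1183 z [0.119  0.1256 0.1279] c [0.4687 0.1437] 0.028088854775622292 plane [0.0588 0.0022 0.1251]
tamper 486 z [0.1039 0.1117 0.1143] c [0.4868 0.0437] 0.020252963844777008 plane [ 0.0636 -0.1069  0.111 ]
purple 480 z [0.0987 0.1058 0.1081] c [0.3868 0.0027] 0.02031081011451005 plane [ 0.0218 -0.1104  0.105 ]
mill 218 z [0.081  0.0875 0.0909] c [0.6521 0.0926] 0.015405732667851271 plane [ 0.1694 -0.1158  0.0873]
foot 394 z [0.0179 0.021  0.0229] c [0.487  0.0434] 0.029940021745822037 plane [ 0.0168 -0.021   0.0211]
mat 463 z [0.0051 0.007  0.0085] c [0.4856 0.0445] 0.044400020108785014 plane [ 0.0076 -0.006   0.0069]
creambody 686 z [0.056  0.071  0.0772] c [0.4845 0.3705] 0.03723789264396801 plane [0.0896 0.0899 0.0724]
redbody 599 z [0.0584 0.0713 0.0766] c [0.4689 0.145 ] 0.03709915990379389 plane [ 0.063  -0.0846  0.0722]
1358 ((406.680419921875, -242.1084747314453), (244.2615509033203, 360.68023681640625), 5.276576042175293) 191 292 10 167
```

View pics/cw2.png

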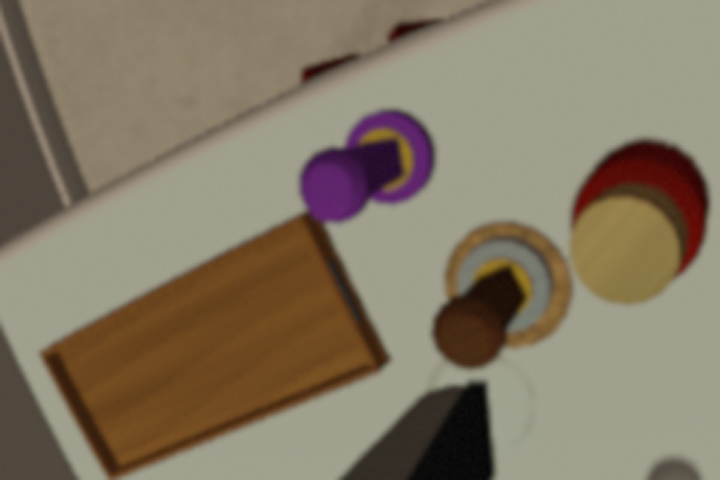

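```bash
cat >> h.py <<'E'
def ray(c,u,v,z,fish=False):
    """pixel -> world at height z"""
    x=(np.asarray(u,float)-c['cx'])/c['fx'];y=(np.asarray(v,float)-c['cy'])/c['fy']
    if fish:
        r=np.hypot(x,y);s=np.tan(r)/np.maximum(r,1e-9);x=x*s;y=y*s
    Rm=R.from_rotvec(np.array(c['rvec']).ravel()).as_matrix();C=-Rm.T@np.array(c['tvec']).ravel()
    D=np.stack([x,y,np.ones_like(x)],-1)@Rm
    return C+D*((z-C[2])/D[...,2])[...,None]
E
python3 - <<'E'
from h import *
np.set_printoptions(precision=4,suppress=True)
p,d,c=load('wrist2')
u=np.array([305,387,112,43])/3+40; v=np.array([213,360,477,352])/3+120
P=ray(c,u,v,.025,True); print(P, P.mean(0))
for i in range(4): e=P[(i+1)%4]-P[i]; print(np.linalg.norm(e), np.arctan2(e[1],e[0]))
goto([.45,.05,.32],1.224)
E
```

```text
[[ 0.3992 -0.0594  0.025 ]
 [ 0.5066 -0.0491  0.025 ]
 [ 0.5202 -0.3202  0.025 ]
 [ 0.4113 -0.3249  0.025 ]] [ 0.4593 -0.1884  0.025 ]
0.10784516040461616 0.09625294326896681
0.2714500140157673 -1.5206241475496118
0.10898126411860024 -3.098361890617684
0.26572863741652974 1.616272122090605
pos [0.4456 0.2109 0.4096] rpy [-3.1414  0.0089  1.2257] F [ 0.2 -1.   0.3] w 0.0915 t 1.45
shift [-0.1491  0.0586  0.0909] [-0.002  0.085  0.016]
```

Request:
{"op": "jog_arm", "data": {"targets": [[-0.021, 0.008, 0.013, 0, 0.01, 0, 1], [-0.021, 0.008, 0.013, 0, 0.01, 0, 1], [-0.021, 0.008, 0.013, 0, 0.01, 0, 1], [-0.021, 0.008, 0.013, 0, 0.01, 0, 1], [-0.021, 0.008, 0.013, 0, 0.01, 0, 1], [-0.021, 0.008, 0.013, 0, 0.01, 0, 1], [-0.021, 0.008, 0.013, 0, 0.01, 0, 1], [0, 0, 0, 0, 0, 0, 1]]}}

```text
clock: 2.25
ee_pos: [0.4453, 0.0524, 0.3129]
ee_rot: [-3.137, 0.001, 1.231]
force: [-1.1, -0.0, -0.6]
width: 0.092
```

```bash
python3 - <<'E'
from h import *
snap('wrist','wrist3')
E
```

```text
(no output)
```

View pics/wrist3.png

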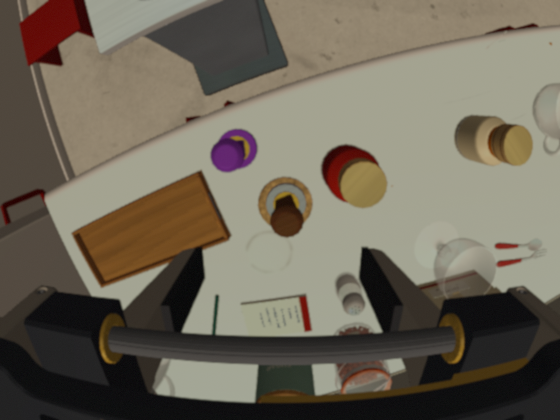

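```bash
python3 - <<'E'
from h import *
crop('wrist3',255,170,325,240,9,'cw3'); crop('wrist3',60,160,240,300,4,'cw3t')
np.set_printoptions(precision=4,suppress=True)
p,d,X=cloud('wrist3',True);ok=(d>0)&(d<1)
for n,cx,cy,zlo,zhi,r in [('cream',.483,.371,.113,.14,.05),('red',.467,.1435,.113,.14,.05),('tamper',.482,.041,.1,.12,.035),('foot',.482,.041,.016,.024,.045),('mat',.482,.041,.0035,.009,.055)]:
    m=(np.hypot(X[...,0]-cx,X[...,1]-cy)<r)&(X[...,2]>zlo)&(X[...,2]<zhi)&ok
    Q=X[m];c,rr=hullfit(Q[:,:2]);A=np.c_[Q[:,:2]-c,np.ones(len(Q))]; pl=np.linalg.lstsq(A,Q[:,2],rcond=None)[0]
    print(n,len(Q),'z',np.percentile(Q[:,2],[5,50,95]),'c',c,rr,'plane',pl)
E
```

```text
cream 1161 z [0.1159 0.1267 0.1283] c [0.4849 0.3704] 0.02797082985969075 plane [0.0335 0.1125 0.126 ]
red 1780 z [0.1226 0.1256 0.1277] c [0.4685 0.1432] 0.027566801765844393 plane [0.0402 0.081  0.1255]
tamper 884 z [0.1051 0.1117 0.1139] c [0.4866 0.043 ] 0.020481835716603614 plane [ 0.0877 -0.0277  0.1108]
foot 529 z [0.0193 0.0209 0.0229] c [0.4866 0.0428] 0.029461375407283084 plane [ 0.0126 -0.0058  0.0211]
mat 749 z [0.0053 0.0069 0.0082] c [0.4857 0.0377] 0.044175062212002375 plane [ 0.0049 -0.0016  0.0069]
```

View pics/cw3.png

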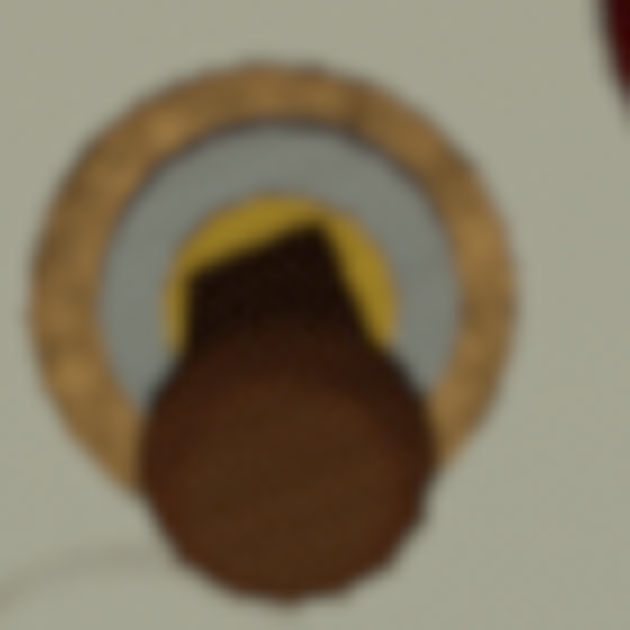

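View pics/cw3t.png

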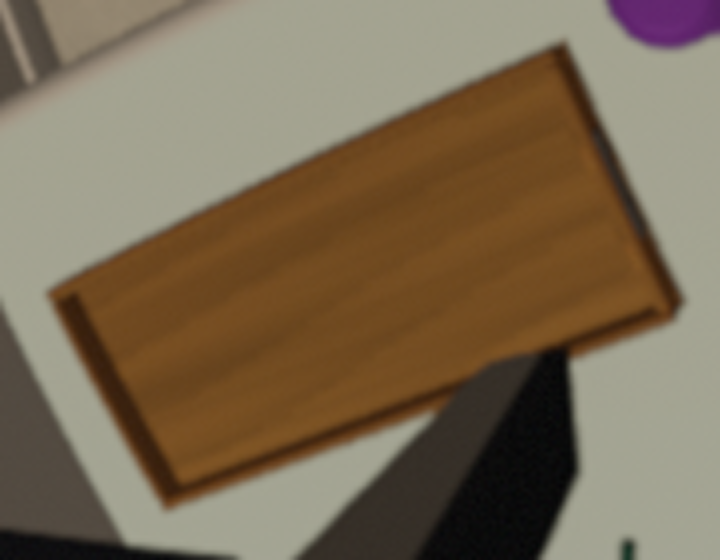

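```bash
python3 - <<'E'
from h import *
np.set_printoptions(precision=4,suppress=True)
p,d,c=load('wrist3')
A=ray(c,np.array([192,318])/9+255,np.array([268,222])/9+170,.0205,True); e=A[1]-A[0]; print(A,np.linalg.norm(e),np.arctan2(e[1],e[0]), (A.mean(0)+13e-3*np.array([-e[1],e[0],0])/np.linalg.norm(e)),(A.mean(0)-13e-3*np.array([-e[1],e[0],0])/np.linalg.norm(e)))
P=ray(c,np.array([565,682,168,50])/4+60,np.array([42,302,507,292])/4+160,.025,True); print(P,P.mean(0))
for i in range(4): e=P[(i+1)%4]-P[i]; print(np.linalg.norm(e), np.arctan2(e[1],e[0]))
for s in('scene0','side0'):
  p,d,c=load(s)
E
```

```text
[[0.4773 0.0316 0.0205]
 [0.4768 0.0536 0.0205]] 0.021964676758054132 1.5921383320936542 [0.4641 0.0423 0.0205] [0.4901 0.0429 0.0205]
[[ 0.398  -0.0562  0.025 ]
 [ 0.5056 -0.0525  0.025 ]
 [ 0.5214 -0.3223  0.025 ]
 [ 0.4103 -0.3266  0.025 ]] [ 0.4588 -0.1894  0.025 ]
0.1076946518431849 0.034307011324415985
0.27020961471354515 -1.512538477632654
0.11120157784284154 -3.1025137447545417
0.27067900188165694 1.6160592206440503
```

```bash
python3 - <<'E'
from h import *
goto([.487,.043,.15],1.59)
E
```

```text
pos [0.4457 0.0543 0.3137] rpy [-3.1379e+00 -8.0000e-04  1.2333e+00] F [ 0.9 -0.5  0.4] w 0.0921 t 2.3
shift [0.0028 0.0433 0.1636] [-0.034 -0.014 -3.406]
```

Request:
{"op": "jog_arm", "data": {"targets": [[0, 0.008, 0.02, 0, 0, -0.85, 0.35], [0, 0.008, 0.02, 0, 0, -0.85, 0.35], [0, 0.008, 0.02, 0, 0, -0.85, 0.35], [0, 0.008, 0.02, 0, 0, -0.85, 0.35], [0, 0.004, 0.02, 0, 0, 0, 0.35], [0, 0.004, 0.02, 0, 0, 0, 0.35], [0, 0, 0, 0, 0, 0, 0.35], [0, 0, 0, 0, 0, 0, 0.35]]}}

```text
clock: 3.1
ee_pos: [0.4889, 0.0645, 0.193]
ee_rot: [3.138, -0.009, 1.622]
force: [0.3, -0.0, 0.2]
width: 0.0622
```

```bash
python3 - <<'E'
from h import *
snap('wrist','wrist4')
crop('wrist4',160,100,400,300,3,'cw4')
goto([.487,.043,.15],1.59)
E
```

```text
pos [0.4888 0.0646 0.1931] rpy [ 3.1382 -0.0096  1.6222] F [-0.2  0.5 -0.5] w 0.062 t 3.15
shift [-0.0219 -0.003   0.0429] [ 0.031 -0.092  0.307]
```

View pics/cw4.png

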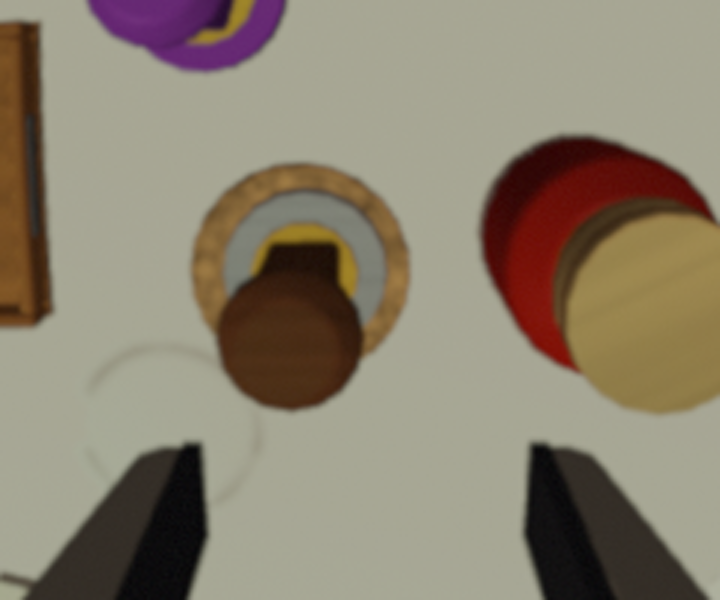

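```bash
python3 - <<'E'
from h import *
np.set_printoptions(precision=4,suppress=True)
p,d,X=cloud('wrist4',True);ok=(d>0)&(d<1)
for n,cx,cy,zlo,zhi,r in [('red',.467,.1435,.113,.14,.05),('tamper',.482,.041,.1,.12,.035),('foot',.482,.041,.016,.024,.045),('mat',.482,.041,.0035,.009,.055)]:
    m=(np.hypot(X[...,0]-cx,X[...,1]-cy)<r)&(X[...,2]>zlo)&(X[...,2]<zhi)&ok
    Q=X[m];c,rr=hullfit(Q[:,:2]);A=np.c_[Q[:,:2]-c,np.ones(len(Q))]; pl=np.linalg.lstsq(A,Q[:,2],rcond=None)[0]
    print(n,len(Q),'z',np.percentile(Q[:,2],[5,50,95]),'c',c,rr,'plane',pl)
goto([.4865,.0425,.15],1.615)
E
```

```text
red 3681 z [0.1218 0.1256 0.1276] c [0.4688 0.1431] 0.027699267699507788 plane [0.0341 0.0983 0.1254]
tamper 1898 z [0.1054 0.1119 0.1138] c [0.4866 0.0428] 0.020708058950158082 plane [ 0.0862 -0.0175  0.111 ]
foot 912 z [0.0193 0.0209 0.0228] c [0.4873 0.0427] 0.029725544172347497 plane [ 0.0116 -0.0016  0.0211]
mat 1235 z [0.0056 0.007  0.0082] c [0.487  0.0404] 0.04214411234459427 plane [ 0.0017 -0.0027  0.0069]
pos [0.4888 0.0646 0.1931] rpy [ 3.1382 -0.0096  1.6222] F [-0.2  0.5 -0.5] w 0.062 t 3.15
shift [-0.0224 -0.0036  0.0429] [ 0.032 -0.091  0.069]
```

Request:
{"op": "jog_arm", "data": {"targets": [[-0.011, -0.0015, 0.01, 0.01, -0.05, 0.03, 0.35], [-0.011, -0.0015, 0.01, 0.01, -0.05, 0.03, 0.35], [0, 0, 0.01, 0, 0, 0, 0.35], [0, 0, 0, 0, 0, 0, 0.35]]}}

```text
clock: 3.55
ee_pos: [0.4879, 0.0414, 0.1632]
ee_rot: [3.136, 0.0, 1.616]
force: [0.2, 0.2, 0.4]
width: 0.062
```

```bash
python3 - <<'E'
from h import *
goto([.487,.0428,.04],1.615)
E
```

```text
pos [0.4879 0.0414 0.1632] rpy [3.1359 0.     1.6156] F [0.2 0.2 0.4] w 0.062 t 3.55
shift [ 0.0014 -0.0015  0.1232] [0.054 0.    0.005]
```

Request:
{"op": "jog_arm", "data": {"targets": [[0.0014, -0.001, 0.012, 0.05, 0, 0, 0.35], [0, 0, 0.02, 0, 0, 0, 0.35], [0, 0, 0.02, 0, 0, 0, 0.35], [0, 0, 0.02, 0, 0, 0, 0.35], [0, 0, 0.02, 0, 0, 0, 0.35], [0, 0, 0.02, 0, 0, 0, 0.35], [0, 0, 0.011, 0, 0, 0, 0.35], [0, 0, 0, 0, 0, 0, 0.35]]}}

```text
clock: 4.35
ee_pos: [0.4882, 0.0439, 0.033]
ee_rot: [3.139, -0.001, 1.615]
force: [0.1, -0.7, 5.0]
width: 0.062
```

```bash
python3 - <<'E'
from h import *
goto([.487,.0428,.04],1.615)
E
```

```text
pos [0.4882 0.0439 0.033 ] rpy [ 3.1394e+00 -1.0000e-03  1.6149e+00] F [ 0.1 -0.7  5. ] w 0.062 t 4.35
shift [-0.001  -0.0012 -0.007 ] [ 0.021 -0.01  -0.001]
```

Request:
{"op": "jog_arm", "data": {"targets": [[0, -0.001, -0.006, 0, 0, 0, 0.35], [0, 0, 0, 0, 0, 0, 0.35]]}}

```text
clock: 4.55
ee_pos: [0.4872, 0.0437, 0.0392]
ee_rot: [3.14, -0.001, 1.615]
force: [0.2, 0.2, -0.2]
width: 0.062
```

Request:
{"op": "jog_arm", "data": {"targets": [[0, 0, 0, 0, 0, 0, -1], [0, 0, 0, 0, 0, 0, -1], [0, 0, 0, 0, 0, 0, -1], [0, 0, 0, 0, 0, 0, -1], [0, 0, 0, 0, 0, 0, -1], [0, 0, 0, 0, 0, 0, -1], [0, 0, 0, 0, 0, 0, -1]], "newtons": 50}}

```text
clock: 5.25
ee_pos: [0.4877, 0.0445, 0.0405]
ee_rot: [3.137, -0.002, 1.616]
force: [0.6, -0.5, -0.3]
width: 0.0395
```

```bash
python3 - <<'E'
from h import *
goto([.487,.0428,.19],1.615)
E
```

```text
pos [0.4877 0.0445 0.0405] rpy [ 3.1375e+00 -1.7000e-03  1.6158e+00] F [ 0.6 -0.5 -0.3] w 0.0395 t 5.25
shift [-0.0014 -0.0002 -0.1495] [ 0.039 -0.016  0.008]
```

Request:
{"op": "jog_arm", "data": {"targets": [[0, 0, 0, 0, 0, 0, -1], [0, 0, 0, 0, 0, 0, -1], [0, 0, 0, 0, 0, 0, -1], [0, 0, 0, 0, 0, 0, -1], [0, 0, 0, 0, 0, 0, -1], [0, 0, 0, 0, 0, 0, -1]]}}

```text
clock: 5.85
ee_pos: [0.4877, 0.0445, 0.0405]
ee_rot: [3.138, -0.002, 1.616]
force: [0.5, -0.5, -0.4]
width: 0.0399
```

```bash
python3 - <<'E'
from h import *
goto([.487,.0428,.19],1.615)
E
```

```text
pos [0.4877 0.0445 0.0405] rpy [ 3.1376e+00 -1.7000e-03  1.6158e+00] F [ 0.5 -0.5 -0.4] w 0.0399 t 5.85
shift [-0.0014 -0.0002 -0.1495] [ 0.038 -0.016  0.008]
```

```bash
python3 - <<'E'
from h import *
snap('wrist','wrist5'); snap('side','side5'); snap('scene','scene5')
crop('side5',220,180,360,320,5,'cs5'); crop('scene5',220,180,360,320,5,'cc5')
E
```

```text
(no output)
```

View pics/wrist5.png

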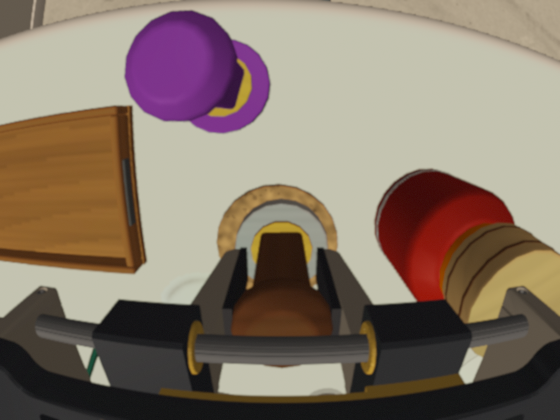

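View pics/cs5.png

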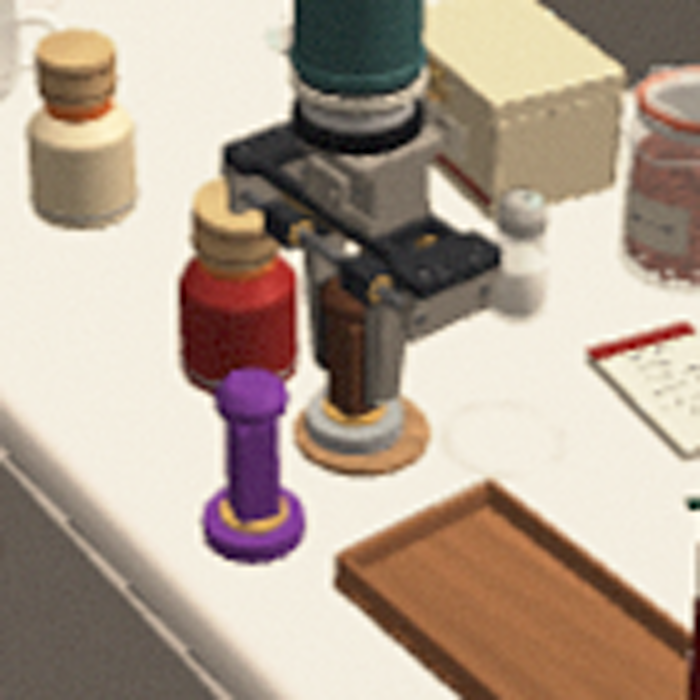

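View pics/cc5.png

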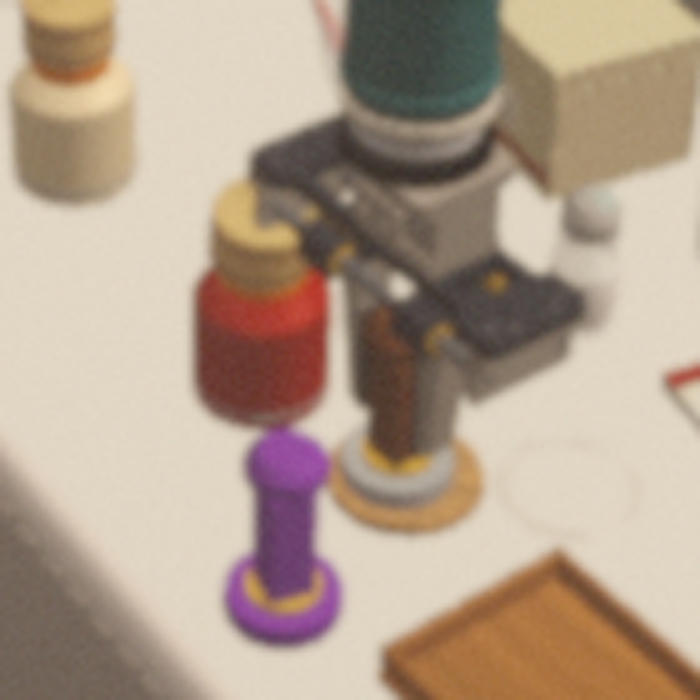

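The fingers have closed on the round head (39.9 mm), not on the square grip, because the head lies between the fingers above the pads. I will re-grip so that the pads themselves hold the head.

Request:
{"op": "jog_arm", "data": {"targets": [[0, 0, 0, 0, 0, 0, 0.35], [0, 0, 0, 0, 0, 0, 0.35], [0, 0, 0, 0, 0, 0, 0.35], [0, 0, 0, 0, 0, 0, 0.35], [0, 0, 0, 0, 0, 0, 0.35], [0, 0, 0, 0, 0, 0, 0.35], [0, 0, -0.013, 0.03, 0, 0, 0.35], [0, 0, -0.013, 0, 0, 0, 0.35], [0, 0, -0.013, 0, 0, 0, 0.35], [0, 0, 0, 0, 0, 0, 0.35]]}}

```text
clock: 7.0
ee_pos: [0.4876, 0.0445, 0.0816]
ee_rot: [3.141, -0.002, 1.616]
force: [-0.0, -0.4, -0.2]
width: 0.0625
```

```bash
python3 - <<'E'
from h import *
np.set_printoptions(precision=4,suppress=True)
snap('wrist','wrist6')
p,d,X=cloud('wrist6',True);ok=(d>0)&(d<1)
for n,cx,cy,zlo,zhi,r in [('tamper',.482,.041,.1,.12,.035),('foot',.482,.041,.016,.024,.045)]:
    m=(np.hypot(X[...,0]-cx,X[...,1]-cy)<r)&(X[...,2]>zlo)&(X[...,2]<zhi)&ok
    Q=X[m]
    if len(Q)>9:
        c,rr=hullfit(Q[:,:2]);print(n,len(Q),c,rr)
goto([.487,.043,.08],1.615)
E
```

```text
tamper 5422 [0.487  0.0424] 0.030301660920261937
foot 2085 [0.4865 0.0432] 0.029688081260146593
pos [0.4871 0.0445 0.0809] rpy [-3.1411 -0.0017  1.6159] F [-0.4 -0.7  0.1] w 0.0619 t 7.05
shift [-0.0015 -0.0002  0.0009] [-0.005 -0.016  0.009]
```

View pics/wrist6.png

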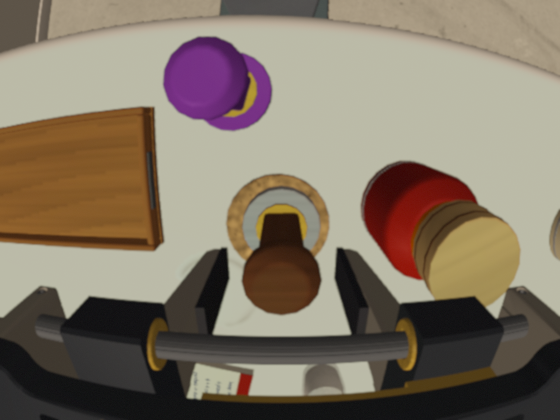

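Tamper still upright on its mat, head (282,280) centred between the fingers. Closing on the head with the pads.

Request:
{"op": "jog_arm", "data": {"targets": [[-0.001, 0, 0, 0, 0, 0, -1], [0, 0, 0, 0, 0, 0, -1], [0, 0, 0, 0, 0, 0, -1], [0, 0, 0, 0, 0, 0, -1], [0, 0, 0, 0, 0, 0, -1], [0, 0, 0, 0, 0, 0, -1], [0, 0, 0, 0, 0, 0, -1], [0, 0, 0, 0, 0, 0, -1], [0, 0, 0, 0, 0, 0, -1]], "newtons": 60}}

```text
clock: 7.95
ee_pos: [0.4867, 0.0439, 0.0804]
ee_rot: [-3.14, -0.002, 1.616]
force: [-0.6, 0.3, 3.5]
width: 0.0394
```

Request:
{"op": "jog_arm", "data": {"targets": [[0, 0, -0.01, 0, 0, 0, -1], [0, 0, -0.015, 0, 0, 0, -1], [0, 0, -0.02, 0, 0, 0, -1], [0, 0, -0.02, 0, 0, 0, -1], [0, 0, -0.02, 0, 0, 0, -1], [0, 0, -0.02, 0, 0, 0, -1], [0, 0, -0.02, 0, 0, 0, -1], [0, 0, -0.01, 0, 0, 0, -1], [0, 0, 0, 0, 0, 0, -1]]}}

```text
clock: 8.85
ee_pos: [0.4815, 0.0412, 0.2187]
ee_rot: [-3.128, 0.002, 1.614]
force: [0.7, 0.9, -3.5]
width: 0.0396
```

```bash
python3 - <<'E'
from h import *
snap('wrist','wrist7'); snap('side','side7'); crop('side7',200,100,370,270,4,'cs7')
goto([.469,.143,.24],1.615)
E
```

```text
pos [0.4807 0.0411 0.2172] rpy [-3.1255e+00  2.6000e-03  1.6139e+00] F [ 1.  -0.1 -3.2] w 0.0396 t 8.95
shift [ 0.1022 -0.0076 -0.0229] [-0.154  0.025 -0.011]
```

View pics/wrist7.png

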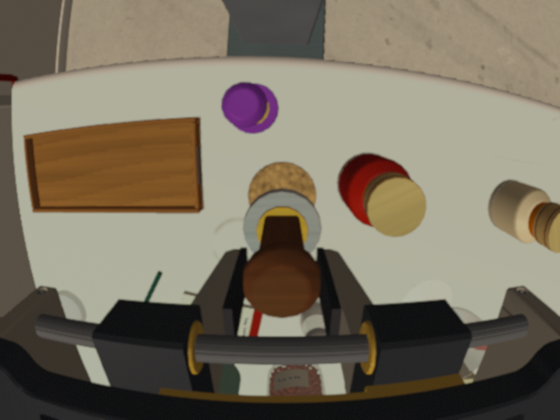

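View pics/cs7.png

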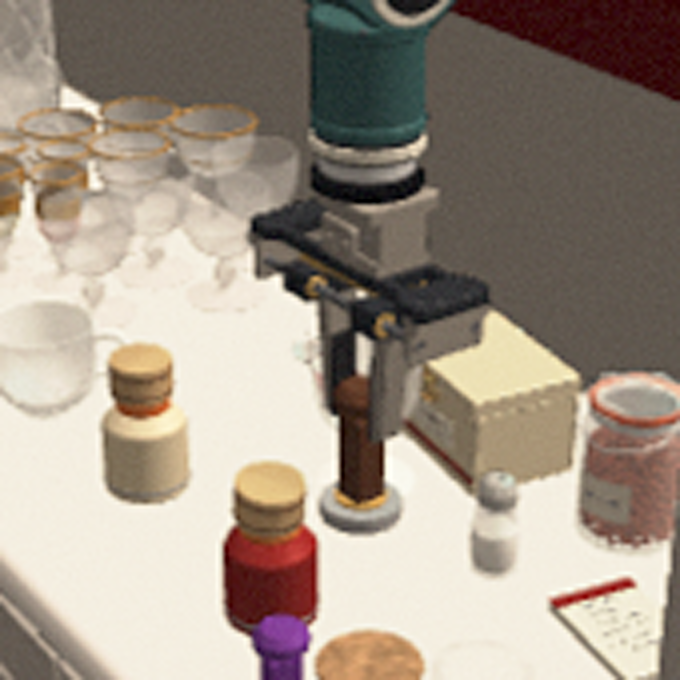

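```bash
cat >> h.py <<'E'
def discs(fn,L,fish=True):
    p,d,X=cloud(fn,fish);ok=(d>0)&(d<1.5)
    for n,cx,cy,zlo,zhi,r in L:
        m=(np.hypot(X[...,0]-cx,X[...,1]-cy)<r)&(X[...,2]>zlo)&(X[...,2]<zhi)&ok
        Q=X[m]
        if len(Q)<10: print(n,len(Q)); continue
        c,rr=hullfit(Q[:,:2]); A=np.c_[Q[:,:2]-c,np.ones(len(Q))]; pl=np.linalg.lstsq(A,Q[:,2],rcond=None)[0]
        print(n,len(Q),'z',np.round(np.percentile(Q[:,2],[5,50,95]),4),'c',np.round(c,4),'r',round(float(rr),4),'plane',np.round(pl,4))
E
python3 - <<'E'
from h import *
discs('wrist7',[('foot',.481,.041,.145,.165,.05),('mat',.487,.043,.0035,.009,.055),('red',.4685,.143,.115,.14,.05),('cream',.485,.3704,.115,.14,.05)])
goto([.469,.143,.235],1.615)
E
```

```text
foot 2732 z [0.1552 0.1595 0.1638] c [0.4813 0.0403] r 0.0298 plane [0.0512 0.0008 0.1602]
mat 1677 z [0.0055 0.0069 0.0082] c [0.4909 0.0402] r 0.0418 plane [ 0.0033 -0.001   0.0069]
red 2846 z [0.1205 0.1237 0.1265] c [0.469  0.1424] r 0.0277 plane [0.0084 0.1206 0.1238]
cream 608 z [0.1161 0.1257 0.1275] c [0.4849 0.3687] r 0.0271 plane [0.0362 0.2119 0.1272]
pos [0.4807 0.0411 0.2172] rpy [-3.1255e+00  2.6000e-03  1.6139e+00] F [ 1.  -0.1 -3.2] w 0.0396 t 8.95
shift [ 0.1023 -0.0076 -0.0179] [-0.154  0.025 -0.011]
```

Request:
{"op": "jog_arm", "data": {"targets": [[0.005, 0, -0.01, -0.05, 0, 0, -1], [0.015, -0.001, -0.008, -0.05, 0, 0, -1], [0.025, -0.002, 0, -0.05, 0, 0, -1], [0.025, -0.002, 0, 0, 0, 0, -1], [0.02, -0.001, 0, 0, 0, 0, -1], [0.01, -0.001, 0, 0, 0, 0, -1], [0, 0, 0, 0, 0, 0, -1], [0, 0, 0, 0, 0, 0, -1]]}}

```text
clock: 9.75
ee_pos: [0.4659, 0.1437, 0.2321]
ee_rot: [-3.132, 0.007, 1.612]
force: [0.9, 0.1, -3.4]
width: 0.0395
```

```bash
python3 - <<'E'
from h import *
snap('wrist','wrist8'); snap('side','side8'); crop('side8',200,150,370,290,4,'cs8')
p,r,o=tool()
discs('wrist8',[('foot',p[0],p[1],p[2]-.07,p[2]-.05,.05),('mat',.487,.043,.0035,.009,.055),('cream',.485,.3704,.115,.14,.05)])
goto([.469,.1425,.235],1.615)
E
```

```text
foot 2773 z [0.1701 0.1729 0.1775] c [0.4655 0.1424] r 0.0297 plane [ 0.0397 -0.0052  0.1737]
mat 3038 z [0.0058 0.0071 0.0083] c [0.4883 0.043 ] r 0.0446 plane [ 0.0021 -0.0024  0.007 ]
cream 1756 z [0.1186 0.1268 0.1281] c [0.4849 0.3706] r 0.0279 plane [0.0312 0.0918 0.1263]
pos [0.4661 0.1433 0.2322] rpy [-3.1326  0.007   1.6105] F [-0.3 -0.3 -2.9] w 0.0395 t 9.85
shift [-0.0009  0.0029 -0.0028] [-0.086  0.067 -0.044]
```

View pics/wrist8.png

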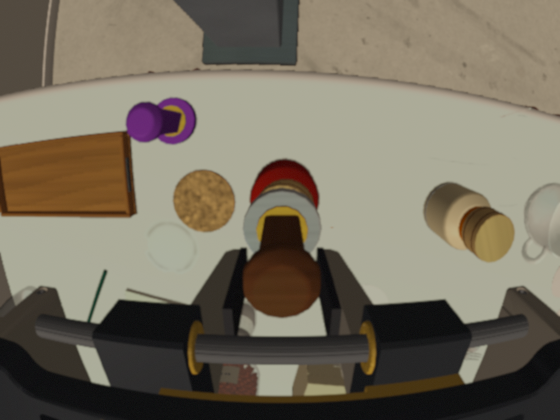

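View pics/cs8.png

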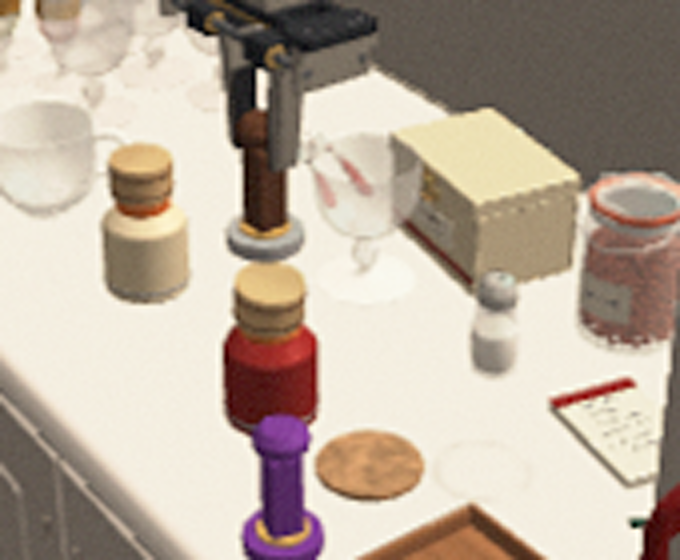

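```bash
python3 - <<'E'
from h import *
goto([.469,.1445,.208],1.615)
E
```

```text
pos [0.4661 0.1433 0.2322] rpy [-3.1326  0.007   1.6105] F [-0.3 -0.3 -2.9] w 0.0395 t 9.85
shift [0.0013 0.0032 0.0242] [-0.086  0.067 -0.044]
```

Request:
{"op": "jog_arm", "data": {"targets": [[0.001, 0.003, 0.006, -0.08, 0.06, -0.04, -1], [0, 0, 0.006, 0, 0, 0, -1], [0, 0, 0.005, 0, 0, 0, -1], [0, 0, 0.004, 0, 0, 0, -1], [0, 0, 0, 0, 0, 0, -1]]}}

```text
clock: 10.35
ee_pos: [0.4694, 0.1413, 0.2089]
ee_rot: [-3.141, 0.001, 1.61]
force: [0.0, 1.3, -3.4]
width: 0.0393
```

```bash
python3 - <<'E'
from h import *
goto([.469,.1445,.208],1.615)
E
```

```text
pos [0.4694 0.1413 0.2089] rpy [-3.1409e+00  1.2000e-03  1.6099e+00] F [ 0.   1.3 -3.4] w 0.0393 t 10.35
shift [ 0.0032 -0.0003  0.0009] [-0.007  0.011 -0.048]
```

Request:
{"op": "jog_arm", "data": {"targets": [[0.003, 0, 0.002, 0, 0.01, 0, -1], [0, 0, 0.003, 0, 0, 0, -1], [0, 0, 0.003, 0, 0, 0, -1]]}}

```text
clock: 10.65
ee_pos: [0.4697, 0.1448, 0.2007]
ee_rot: [3.141, -0.0, 1.61]
force: [-0.5, 0.4, -2.3]
width: 0.0395
```

Request:
{"op": "jog_arm", "data": {"targets": [[0, 0, 0.003, 0, 0, 0, -1], [0, 0, 0.003, 0, 0, 0, -1]]}}

```text
clock: 10.85
ee_pos: [0.4715, 0.1465, 0.1963]
ee_rot: [3.137, -0.004, 1.611]
force: [-0.0, -1.3, 9.7]
width: 0.0391
```

Request:
{"op": "jog_arm", "data": {"targets": [[-0.001, -0.001, 0.003, 0.02, -0.03, 0, -1], [0, 0, 0.003, 0, 0, 0, -1]]}}

```text
clock: 11.05
ee_pos: [0.4736, 0.147, 0.1937]
ee_rot: [3.132, -0.004, 1.611]
force: [-1.2, -1.6, 9.8]
width: 0.0392
```

Request:
{"op": "jog_arm", "data": {"targets": [[0, 0, 0.003, 0.03, 0, 0, -1], [0, 0, 0.003, 0, 0, 0, -1]]}}

```text
clock: 11.25
ee_pos: [0.4764, 0.1471, 0.1911]
ee_rot: [3.13, -0.005, 1.612]
force: [-2.2, -1.6, 10.3]
width: 0.0398
```

```bash
python3 - <<'E'
from h import *
snap('wrist','wrist9'); snap('side','side9'); crop('side9',200,150,370,290,4,'cs9')
p,r,o=tool()
discs('wrist9',[('foot',p[0],p[1],p[2]-.07,p[2]-.05,.05),('mat',.487,.043,.0035,.009,.055),('redbody',.469,.1445,.05,.085,.06)])
goto([.4695,.1445,.188],1.615)
E
```

```text
foot 2936 z [0.128  0.1327 0.1371] c [0.4711 0.1461] r 0.0298 plane [0.003  0.0027 0.1328]
mat 3730 z [0.0058 0.0071 0.0084] c [0.4908 0.0405] r 0.0419 plane [ 0.0026 -0.0031  0.0071]
redbody 1464 z [0.0593 0.0708 0.0754] c [0.4692 0.1443] r 0.0376 plane [0.1048 0.0069 0.0721]
pos [0.4763 0.1471 0.1909] rpy [ 3.1301 -0.0051  1.6117] F [-1.3 -2.2  9.3] w 0.0395 t 11.35
shift [-0.0023 -0.0069  0.0028] [ 0.109 -0.049 -0.032]
```

View pics/wrist9.png

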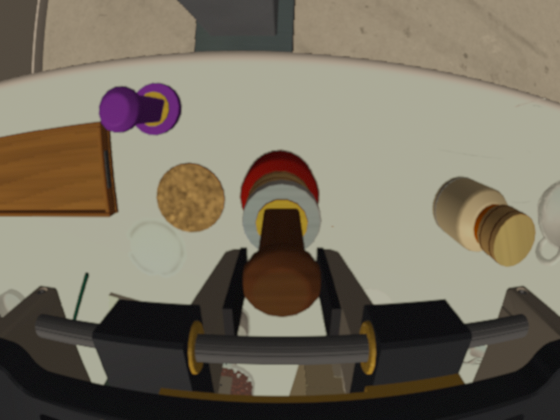

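View pics/cs9.png

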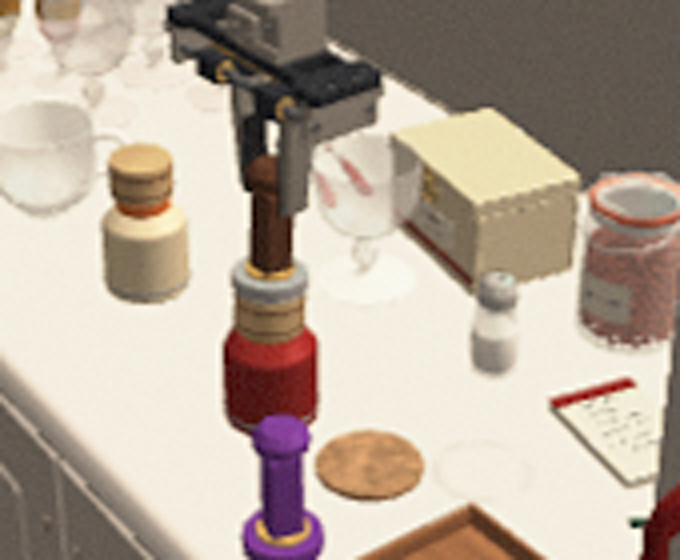

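Request:
{"op": "jog_arm", "data": {"targets": [[-0.001, -0.004, 0.002, 0.1, -0.05, 0, -1], [-0.001, -0.003, 0.003, 0.05, 0, 0, -1], [0, -0.002, 0.004, 0, 0, 0, -1]]}}

```text
clock: 11.65
ee_pos: [0.4743, 0.147, 0.1885]
ee_rot: [3.131, -0.006, 1.612]
force: [0.0, -1.4, 11.9]
width: 0.04
```

Request:
{"op": "jog_arm", "data": {"targets": [[0, -0.002, 0.004, 0.03, 0, 0, -1], [0, -0.001, 0.004, 0.03, 0, 0, -1]]}}

```text
clock: 11.85
ee_pos: [0.4784, 0.1473, 0.1874]
ee_rot: [3.122, -0.01, 1.612]
force: [0.3, -2.2, 23.5]
width: 0.0396
```

Request:
{"op": "jog_arm", "data": {"targets": [[-0.001, -0.005, 0.003, 0.15, -0.05, 0, -1], [-0.001, -0.004, 0.003, 0.1, -0.05, 0, -1]]}}

```text
clock: 12.05
ee_pos: [0.4763, 0.1468, 0.1878]
ee_rot: [3.133, -0.005, 1.612]
force: [-0.1, 0.9, 13.3]
width: 0.0394
```

```bash
python3 - <<'E'
from h import *
snap('wrist','wrist10'); snap('side','side10'); crop('side10',200,150,370,290,4,'cs10')
p,r,o=tool()
discs('wrist10',[('foot',p[0],p[1],p[2]-.07,p[2]-.05,.05),('redbody',.469,.1445,.05,.085,.06)])
goto([.4695,.1445,.188],1.615)
E
```

```text
foot 2946 z [0.1247 0.1294 0.134 ] c [0.4709 0.1459] r 0.0298 plane [0.0049 0.0075 0.1296]
redbody 1452 z [0.0598 0.0706 0.0753] c [0.4694 0.1444] r 0.0377 plane [0.1046 0.0071 0.0721]
pos [0.4763 0.1469 0.1877] rpy [ 3.1331 -0.0048  1.6119] F [ 0.8 -0.  14.3] w 0.0395 t 12.15
shift [-0.0021 -0.0069 -0.0003] [ 0.081 -0.046 -0.03 ]
```

View pics/cs10.png

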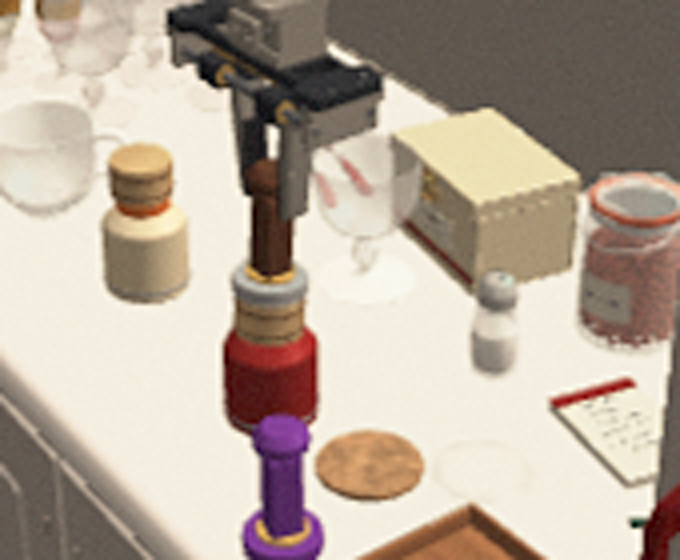

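Request:
{"op": "jog_arm", "data": {"targets": [[0, -0.001, -0.004, 0, 0, 0, -1], [0, -0.002, -0.008, 0, 0, 0, -1], [0, -0.001, -0.012, 0, 0, 0, -1], [0, 0, -0.015, 0.05, 0, 0, -1], [0, 0, -0.015, 0, 0, 0, -1], [0, 0, 0, 0, 0, 0, -1]]}}

```text
clock: 12.75
ee_pos: [0.4706, 0.1456, 0.245]
ee_rot: [3.14, -0.003, 1.612]
force: [1.2, -0.1, -2.7]
width: 0.0394
```

```bash
python3 - <<'E'
from h import *
snap('wrist','wrist11'); snap('side','side11'); crop('side11',200,150,370,290,4,'cs11')
p,r,o=tool()
discs('wrist11',[('foot',p[0],p[1],p[2]-.07,p[2]-.05,.05),('redlid',.469,.1445,.105,.135,.05),('redbody',.469,.1445,.05,.075,.06),('cream',.485,.3704,.115,.14,.05)])
discs('side11',[('redlid',.469,.1445,.105,.135,.05)],False)
goto([.486,.3715,.25],1.615)
E
```

```text
foot 2798 z [0.1819 0.1858 0.1902] c [0.4698 0.1447] r 0.0298 plane [0.047  0.0052 0.1865]
redlid 642 z [0.1082 0.1156 0.1171] c [0.4697 0.1441] r 0.0282 plane [0.0614 0.0102 0.1159]
redbody 992 z [0.0598 0.0705 0.0742] c [0.4695 0.1443] r 0.0378 plane [0.0983 0.006  0.0714]
cream 1672 z [0.1191 0.1268 0.1282] c [0.4853 0.3706] r 0.0279 plane [0.023  0.0877 0.1264]
redlid 185 z [0.1071 0.1154 0.1186] c [0.4682 0.1444] r 0.0284 plane [-0.0005  0.0845  0.1149]
pos [0.4695 0.1453 0.2431] rpy [-3.1404e+00 -2.2000e-03  1.6120e+00] F [ 0.3  0.1 -2.7] w 0.0397 t 12.85
shift [ 0.2254  0.0258 -0.0064] [-0.011 -0.021 -0.029]
```

View pics/cs11.png

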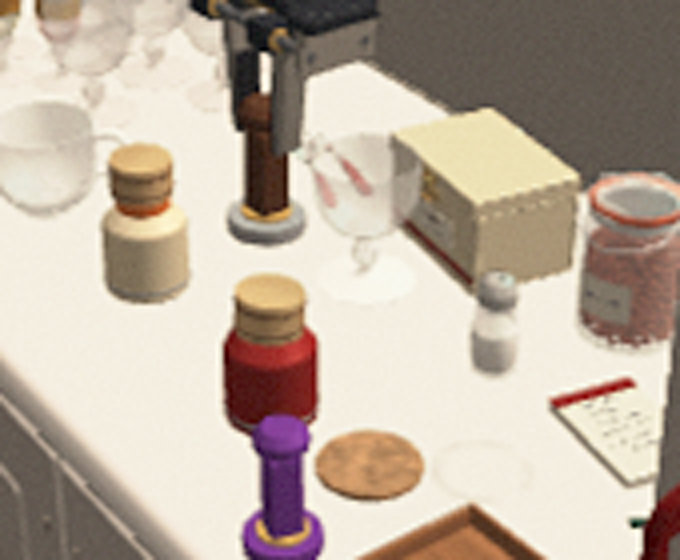

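View pics/wrist11.png

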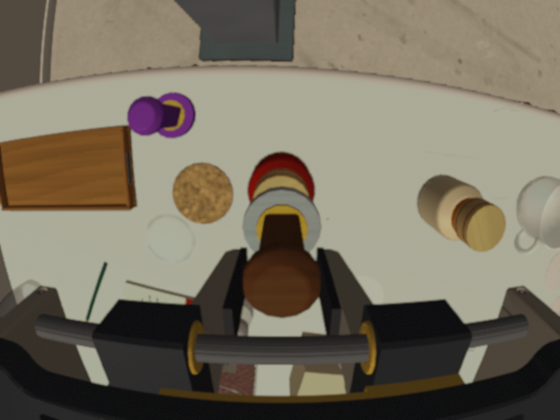

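```bash
python3 - <<'E'
from h import *
for fn,z in (('wrist11',.2431),('wrist10',.1877),('wrist4',None)):
    p,d,X=cloud(fn,True)
    if z is None: cx,cy,b=.487,.0428,.006
    else: cx,cy,b=(.47,.1455,z-.0745)
    m=(d>0)&(np.hypot(X[...,0]-cx,X[...,1]-cy)<.045)
    for lo,hi in ((b+.0115,b+.0185),(b+.095,b+.112)):
        mm=m&(X[...,2]>lo)&(X[...,2]<hi); Q=X[mm]
        if lo-b<.05: # foot only: radius ring > 22mm
            c=np.median(Q[:,:2],0)
            for _ in range(1):
                c,r=hullfit(Q[:,:2])
            rr=np.hypot(*(Q[:,:2]-c).T); Q2=Q[(rr>.021)&(rr<.0285)]
            pl=np.linalg.lstsq(np.c_[Q2[:,:2]-c,np.ones(len(Q2))],Q2[:,2],rcond=None)[0]
            print(fn,'foot',c,r,pl,len(Q2))
        else:
            c,r=hullfit(Q[:,:2]); print(fn,'head',c,r,len(Q))
E
```

```text
wrist11 foot [0.46985961 0.14469326] 0.02980203355803638 [-0.00332345  0.0021077   0.18567144] 1445
wrist11 head [0.46723772 0.14544906] 0.025430788223878075 5712
wrist10 foot [0.47111997 0.14588537] 0.02970340525051938 [-0.05324012  0.0034777   0.12873211] 1492
wrist10 head [0.47220694 0.14565794] 0.02542312739476109 5683
wrist4 foot [0.48727607 0.0427328 ] 0.02970873457384422 [-0.00070007 -0.00210666  0.02102241] 609
wrist4 head [0.4866391  0.04275331] 0.020709454467372528 1890
```

```bash
cat >> h.py <<'E'
def top(fn,cx,cy,zlo=.108,zhi=.135,fish=True,r=.04):
    p,d,X=cloud(fn,fish)
    m=(d>0)&(np.hypot(X[...,0]-cx,X[...,1]-cy)<r)&(X[...,2]>zlo)&(X[...,2]<zhi); Q=X[m]
    if len(Q)<20: print(fn,'few',len(Q)); return
    rng=np.random.default_rng(0); best=None
    for _ in range(300):
        S=Q[rng.choice(len(Q),3,False)]; n=np.cross(S[1]-S[0],S[2]-S[0]); l=np.linalg.norm(n)
        if l<1e-5: continue
        n/=l; n*=np.sign(n[2]) or 1
        if n[2]<.9: continue
        k=np.abs((Q-S[0])@n)<.0015
        if best is None or k.sum()>best.sum(): best=k
    Q2=Q[best]; c0=Q2[:,:2].mean(0)
    for _ in range(4):
        pl=np.linalg.lstsq(np.c_[Q2[:,:2]-c0,np.ones(len(Q2))],Q2[:,2],rcond=None)[0]
        res=Q[:,2]-np.c_[Q[:,:2]-c0,np.ones(len(Q))]@pl; Q2=Q[np.abs(res)<.0025]
    c,rr=hullfit(Q2[:,:2]); zc=pl[2]+pl[:2]@(c-c0)
    print(fn,'n',len(Q2),'c',np.round(c,4),'r',round(float(rr),4),'z',round(float(zc),4),'slope',np.round(pl[:2],4))
E
python3 - <<'E'
from h import *
for s in('scene0','side0','side11'): top(s,.469,.1435,fish=False); top(s,.485,.371,fish=False)
for s in ('wrist3','wrist4','wrist11'): top(s,.469,.1435); top(s,.485,.371)
E
```

```text
scene0 n 216 c [0.4665 0.1444] r 0.0276 z 0.1237 slope [0.0148 0.0631]
scene0 n 137 c [0.4818 0.3717] r 0.0274 z 0.1252 slope [0.0176 0.0112]
side0 n 140 c [0.4677 0.1434] r 0.0275 z 0.1265 slope [0.0187 0.0619]
side0 n 84 c [0.4839 0.3705] r 0.027 z 0.1279 slope [0.0185 0.0502]
side11 n 132 c [0.4687 0.1444] r 0.0278 z 0.1163 slope [-0.0747  0.0032]
side11 n 94 c [0.4836 0.371 ] r 0.0276 z 0.1284 slope [0.0015 0.0065]
wrist3 n 1701 c [0.4689 0.143 ] r 0.0273 z 0.1257 slope [0.0127 0.074 ]
wrist3 n 956 c [0.485  0.3705] r 0.0277 z 0.127 slope [-0.0056  0.0221]
wrist4 n 3510 c [0.469  0.1431] r 0.0276 z 0.1257 slope [0.0138 0.0765]
wrist4 n 389 c [0.4855 0.3674] r 0.0253 z 0.1271 slope [-0.0095  0.0559]
wrist11 n 527 c [0.4694 0.1442] r 0.0272 z 0.1151 slope [-0.0377  0.0027]
wrist11 n 1453 c [0.4854 0.3708] r 0.0278 z 0.127 slope [-0.0061  0.0261]
```

The foot measures about 0.05 rad tilted during the press because the arm drifted forward under load. That left the red lid slightly cocked, with a slope of about -0.04 to -0.07 in x. I will press it again and compensate for the drift.

Request:
{"op": "jog_arm", "data": {"targets": [[-0.001, -0.0005, 0.01, 0, 0, 0, -1], [0, 0, 0.012, 0, 0, 0, -1], [0, 0, 0.012, 0, 0, 0, -1], [0, 0, 0.008, 0, 0, 0, -1], [0, 0, 0.003, 0, 0, 0, -1], [0, 0, 0, 0, 0, 0, -1]]}}

```text
clock: 13.45
ee_pos: [0.4657, 0.143, 0.1898]
ee_rot: [-3.132, 0.002, 1.612]
force: [0.2, 0.4, -3.6]
width: 0.0396
```

```bash
python3 - <<'E'
from h import *
goto([.469,.1445,.189],1.615)
E
```

```text
pos [0.4657 0.143  0.1898] rpy [-3.1324e+00  1.7000e-03  1.6119e+00] F [ 0.2  0.4 -3.6] w 0.0396 t 13.45
shift [0.0014 0.0033 0.0007] [-0.088  0.016 -0.03 ]
```

Request:
{"op": "jog_arm", "data": {"targets": [[0.0014, 0.003, 0, -0.08, 0.01, 0, -1], [0, 0, 0, 0, 0, 0, -1]]}}

```text
clock: 13.65
ee_pos: [0.4693, 0.1447, 0.1898]
ee_rot: [3.141, 0.001, 1.612]
force: [0.5, 0.1, -2.9]
width: 0.0396
```

Request:
{"op": "jog_arm", "data": {"targets": [[0, -0.001, 0.003, 0.02, 0, 0, -1]]}}

```text
clock: 13.75
ee_pos: [0.4695, 0.145, 0.188]
ee_rot: [3.141, -0.0, 1.612]
force: [-0.9, -1.8, 19.3]
width: 0.0396
```

Request:
{"op": "jog_arm", "data": {"targets": [[0, -0.002, 0.003, 0.04, -0.01, 0, -1]]}}

```text
clock: 13.85
ee_pos: [0.4705, 0.1453, 0.1879]
ee_rot: [3.138, -0.001, 1.612]
force: [-0.7, -2.8, 22.0]
width: 0.0393
```

Request:
{"op": "jog_arm", "data": {"targets": [[0, -0.003, 0.003, 0.06, -0.01, 0, -1]]}}

```text
clock: 13.95
ee_pos: [0.4706, 0.1453, 0.188]
ee_rot: [3.138, -0.002, 1.611]
force: [0.3, -3.0, 14.1]
width: 0.0391
```

Request:
{"op": "jog_arm", "data": {"targets": [[0, -0.003, 0.003, 0.06, -0.01, 0, -1]]}}

```text
clock: 14.05
ee_pos: [0.4705, 0.1452, 0.188]
ee_rot: [3.138, -0.002, 1.611]
force: [-0.5, -3.0, 12.0]
width: 0.0395
```

```bash
cat >> h.py <<'E'
def foot(fn,b):
    p,d,X=cloud(fn,True); P=tool()[0]
    m=(d>0)&(np.hypot(X[...,0]-P[0],X[...,1]-P[1])<.045)&(X[...,2]>b+.0115)&(X[...,2]<b+.0185); Q=X[m]
    c,r=hullfit(Q[:,:2]); rr=np.hypot(*(Q[:,:2]-c).T); Q2=Q[(rr>.021)&(rr<.0285)]
    pl=np.linalg.lstsq(np.c_[Q2[:,:2]-c,np.ones(len(Q2))],Q2[:,2],rcond=None)[0]
    print(fn,'foot',np.round(c,4),round(float(r),4),np.round(pl,4),len(Q2))
E
python3 - <<'E'
from h import *
snap('wrist','wrist12'); foot('wrist12',.1135); goto([.469,.1445,.189],1.615)
E
```

```text
wrist12 foot [0.4671 0.1438] 0.0297 [-0.0368 -0.0038  0.1289] 1490
pos [0.4705 0.1452 0.188 ] rpy [ 3.1382e+00 -2.3000e-03  1.6111e+00] F [-0.  -2.6 13.4] w 0.0395 t 14.1
shift [-0.0006 -0.0015 -0.001 ] [ 0.032 -0.022 -0.038]
```

Request:
{"op": "jog_arm", "data": {"targets": [[0, -0.007, 0.002, 0.06, -0.02, 0, -1]]}}

```text
clock: 14.2
ee_pos: [0.4661, 0.1448, 0.1882]
ee_rot: [3.139, -0.001, 1.61]
force: [1.6, -0.9, 1.7]
width: 0.0394
```

Request:
{"op": "jog_arm", "data": {"targets": [[0, -0.006, 0.003, 0.06, -0.02, 0, -1]]}}

```text
clock: 14.3
ee_pos: [0.4631, 0.1449, 0.1878]
ee_rot: [3.138, -0.001, 1.61]
force: [1.6, -2.6, 13.1]
width: 0.0395
```

```bash
python3 - <<'E'
from h import *
snap('wrist','wrist13'); foot('wrist13',.1135); goto([.467,.1445,.189],1.615)
E
```

```text
wrist13 foot [0.4653 0.1437] 0.0297 [ 0.0282 -0.0021  0.1287] 1421
pos [0.4628 0.1449 0.1879] rpy [ 3.1383e+00 -1.3000e-03  1.6101e+00] F [ 1.  -2.1 12.2] w 0.0398 t 14.35
shift [-0.0006  0.0042 -0.0011] [ 0.032 -0.012 -0.046]
```

Request:
{"op": "jog_arm", "data": {"targets": [[0, 0.001, 0.003, 0.04, -0.01, 0, -1]]}}

```text
clock: 14.45
ee_pos: [0.4663, 0.1452, 0.1879]
ee_rot: [3.136, -0.002, 1.61]
force: [-1.3, -2.4, 16.9]
width: 0.0395
```

Request:
{"op": "jog_arm", "data": {"targets": [[0, -0.002, 0.003, 0.04, -0.01, 0, -1]]}}

```text
clock: 14.55
ee_pos: [0.4673, 0.1452, 0.188]
ee_rot: [3.134, -0.003, 1.61]
force: [-1.5, -3.7, 17.1]
width: 0.0396
```

```bash
python3 - <<'E'
from h import *
snap('wrist','wrist14'); foot('wrist14',.1135); goto([.467,.1445,.189],1.615)
E
```

```text
wrist14 foot [0.4663 0.1438] 0.0297 [-0.0063 -0.0054  0.1288] 1471
pos [0.4672 0.1452 0.188 ] rpy [ 3.1344e+00 -2.7000e-03  1.6100e+00] F [-1.5 -2.1 16.2] w 0.0395 t 14.6
shift [-0.0007 -0.0002 -0.001 ] [ 0.069 -0.025 -0.048]
```

Request:
{"op": "jog_arm", "data": {"targets": [[0, 0, -0.006, 0.03, 0, 0, -1], [0, 0, -0.012, 0.03, 0, 0, -1], [0, 0, -0.015, 0, 0, 0, -1], [0, 0, -0.015, 0, 0, 0, -1], [0, 0, -0.012, 0, 0, 0, -1], [0, 0, 0, 0, 0, 0, -1]]}}

```text
clock: 15.2
ee_pos: [0.4657, 0.1453, 0.2505]
ee_rot: [-3.14, -0.004, 1.61]
force: [0.0, -0.4, -3.2]
width: 0.0394
```

```bash
python3 - <<'E'
from h import *
snap('wrist','wrist15'); snap('side','side15'); snap('scene','scene15')
top('wrist15',.468,.1435);top('side15',.468,.144,fish=False);top('scene15',.468,.144,fish=False)
p=tool()[0]; foot('wrist15',p[2]-.0745); goto([.486,.3715,.25],1.615)
E
```

```text
wrist15 n 355 c [0.4686 0.1444] r 0.0273 z 0.115 slope [0.0147 0.0004]
side15 n 133 c [0.468  0.1448] r 0.0277 z 0.1162 slope [-0.013  -0.0058]
scene15 n 193 c [0.4667 0.1448] r 0.0269 z 0.113 slope [0.0264 0.0065]
wrist15 foot [0.4648 0.1445] 0.0296 [-0.0067  0.0019  0.1912] 1434
pos [0.4645 0.1448 0.2486] rpy [-3.1372e+00 -2.1000e-03  1.6100e+00] F [ 0.5 -0.2 -3.6] w 0.0394 t 15.35
shift [ 0.2257  0.0304 -0.0011] [-0.042 -0.02  -0.047]
```

Request:
{"op": "jog_arm", "data": {"targets": [[0.012, 0.002, 0, -0.02, 0, 0, -1], [0.025, 0.004, 0, -0.02, 0, 0, -1], [0.03, 0.004, 0, 0, 0, 0, -1], [0.03, 0.004, 0, 0, 0, 0, -1], [0.03, 0.004, 0, 0, 0, 0, -1], [0.03, 0.004, 0, 0, 0, 0, -1], [0.028, 0.003, 0, 0, 0, 0, -1], [0.02, 0.002, 0, 0, 0, 0, -1], [0.01, 0.001, 0, 0, 0, 0, -1], [0, 0, 0, 0, 0, 0, -1]]}}

```text
clock: 16.35
ee_pos: [0.4791, 0.3759, 0.2385]
ee_rot: [-3.129, 0.002, 1.612]
force: [-0.6, -0.4, -2.2]
width: 0.0395
```

```bash
python3 - <<'E'
from h import *
snap('wrist','wrist16'); snap('side','side16')
top('wrist16',.485,.371); top('wrist16',.468,.1435)
discs('wrist16',[('creambody',.485,.3705,.05,.07,.055)])
p=tool()[0]; foot('wrist16',p[2]-.0745); goto([.4855,.3715,.215],1.615)
E
```

```text
wrist16 n 26 c [0.4863 0.3712] r 0.0289 z 0.1202 slope [ 0.314  -0.3689]
wrist16 n 1507 c [0.4694 0.1446] r 0.0279 z 0.1151 slope [-0.0022 -0.0094]
creambody 443 z [0.0563 0.0673 0.0698] c [0.4848 0.3716] r 0.0377 plane [0.0758 0.0003 0.068 ]
wrist16 foot [0.4769 0.3744] 0.0297 [-0.0269 -0.0046  0.1791] 1469
pos [0.4796 0.3735 0.2388] rpy [-3.1289  0.0033  1.6097] F [ 0.8  0.4 -2.7] w 0.0394 t 16.45
shift [-0.0022  0.0061  0.0238] [-0.121  0.032 -0.051]
```

View pics/wrist16.png

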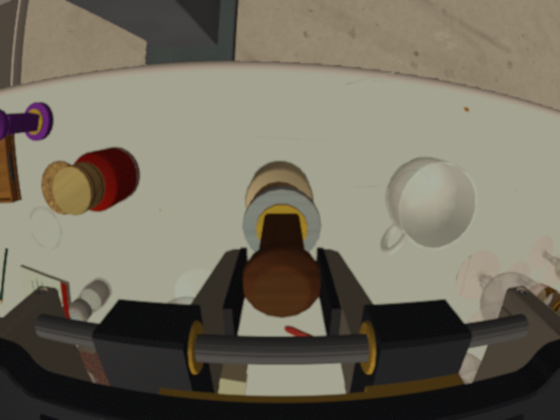

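Request:
{"op": "jog_arm", "data": {"targets": [[-0.001, 0.006, 0.006, -0.12, 0.03, 0, -1], [0, 0, 0.006, 0, 0, 0, -1], [0, 0.001, 0.005, 0, 0, 0, -1], [0, 0, 0, 0, 0, 0, -1]]}}

```text
clock: 16.85
ee_pos: [0.4884, 0.3679, 0.2205]
ee_rot: [3.14, 0.002, 1.604]
force: [0.1, 0.1, -2.9]
width: 0.0394
```

```bash
python3 - <<'E'
from h import *
goto([.485,.372,.209],1.615)
E
```

```text
pos [0.4884 0.3679 0.2205] rpy [3.1404e+00 1.5000e-03 1.6035e+00] F [ 0.1  0.1 -2.9] w 0.0394 t 16.85
shift [ 0.0042 -0.0033  0.0115] [ 0.012  0.015 -0.109]
```

Request:
{"op": "jog_arm", "data": {"targets": [[0.004, -0.003, 0.004, 0.01, 0.01, -0.1, -1], [0, 0, 0.004, 0, 0, 0, -1], [0, 0, 0, 0, 0, 0, -1]]}}

```text
clock: 17.15
ee_pos: [0.4852, 0.3716, 0.212]
ee_rot: [3.142, 0.0, 1.614]
force: [-0.1, 0.6, -3.4]
width: 0.039
```

```bash
python3 - <<'E'
from h import *
snap('wrist','wrist17')
p=tool()[0]; foot('wrist17',p[2]-.0745);goto([.485,.372,.206],1.615)
E
```

```text
wrist17 foot [0.4836 0.3705] 0.0296 [-0.0125 -0.0016  0.1526] 1469
pos [0.4851 0.3719 0.2123] rpy [ 3.1415e+00 -2.0000e-04  1.6142e+00] F [ 0.3  0.  -2.8] w 0.0395 t 17.2
shift [ 0.0001 -0.0001  0.0063] [ 0.001 -0.002 -0.008]
```

Request:
{"op": "jog_arm", "data": {"targets": [[0.001, 0.001, 0.003, 0, 0, 0, -1], [0, 0, 0.003, 0, 0, 0, -1]]}}

```text
clock: 17.4
ee_pos: [0.4865, 0.3735, 0.2066]
ee_rot: [3.14, -0.001, 1.614]
force: [0.1, 0.8, -2.9]
width: 0.0395
```

Request:
{"op": "jog_arm", "data": {"targets": [[0, 0, 0.003, 0, 0, 0, -1]]}}

```text
clock: 17.5
ee_pos: [0.4865, 0.3736, 0.2034]
ee_rot: [3.14, -0.001, 1.615]
force: [-0.2, 0.9, -2.4]
width: 0.0399
```

Request:
{"op": "jog_arm", "data": {"targets": [[0, -0.001, 0.003, 0.02, 0, 0, -1]]}}

```text
clock: 17.6
ee_pos: [0.4857, 0.3737, 0.2004]
ee_rot: [-3.141, -0.002, 1.615]
force: [-0.5, -0.3, 7.4]
width: 0.0396
```

Request:
{"op": "jog_arm", "data": {"targets": [[0, -0.001, 0.003, 0.02, -0.01, 0, -1]]}}

```text
clock: 17.7
ee_pos: [0.486, 0.3741, 0.199]
ee_rot: [3.141, -0.002, 1.614]
force: [0.4, -2.3, 10.0]
width: 0.0397
```

Request:
{"op": "jog_arm", "data": {"targets": [[0, -0.001, 0.003, 0.03, -0.01, 0, -1]]}}

```text
clock: 17.8
ee_pos: [0.4866, 0.3742, 0.1981]
ee_rot: [3.141, -0.003, 1.614]
force: [-0.8, -2.3, 9.3]
width: 0.0391
```

Request:
{"op": "jog_arm", "data": {"targets": [[0, -0.001, 0.003, 0.03, -0.01, 0, -1]]}}

```text
clock: 17.9
ee_pos: [0.4872, 0.3743, 0.1975]
ee_rot: [3.141, -0.003, 1.614]
force: [-1.0, -2.6, 9.6]
width: 0.0394
```

```bash
python3 - <<'E'
from h import *
snap('wrist','wrist18')
p=tool()[0]; foot('wrist18',p[2]-.0745);goto([.485,.372,.188],1.615)
E
```

```text
wrist18 foot [0.4853 0.373 ] 0.0297 [-0.0232 -0.0018  0.1382] 1475
pos [0.4872 0.3743 0.1974] rpy [ 3.1411e+00 -3.0000e-03  1.6135e+00] F [-1.  -2.4  7.9] w 0.0394 t 17.95
shift [-0.0022 -0.0023  0.0093] [ 0.005 -0.028 -0.014]
```

Request:
{"op": "jog_arm", "data": {"targets": [[0, -0.003, 0.004, 0.03, -0.03, 0, -1], [0, -0.0025, 0.004, 0.03, -0.01, 0, -1]]}}

```text
clock: 18.15
ee_pos: [0.4862, 0.3743, 0.1948]
ee_rot: [3.138, -0.003, 1.612]
force: [0.4, -3.0, 9.8]
width: 0.0394
```

Request:
{"op": "jog_arm", "data": {"targets": [[0, -0.002, 0.004, 0.03, -0.01, 0, -1], [0, -0.002, 0.004, 0.03, -0.01, 0, -1]]}}

```text
clock: 18.35
ee_pos: [0.4868, 0.3742, 0.1925]
ee_rot: [3.135, -0.004, 1.611]
force: [-0.2, -2.8, 9.7]
width: 0.0398
```

```bash
python3 - <<'E'
from h import *
snap('wrist','wrist19')
p=tool()[0]; foot('wrist19',p[2]-.0745);goto([.485,.372,.188],1.615)
E
```

```text
wrist19 foot [0.4851 0.3729] 0.0297 [-0.0186 -0.002   0.1332] 1464
pos [0.4867 0.3742 0.1923] rpy [ 3.1353 -0.0042  1.6113] F [-0.1 -2.3  9. ] w 0.0397 t 18.4
shift [-0.0022 -0.0018  0.0042] [ 0.06  -0.04  -0.036]
```

Request:
{"op": "jog_arm", "data": {"targets": [[0, -0.003, 0.004, 0.06, -0.03, 0, -1], [0, -0.0025, 0.004, 0.04, -0.02, 0, -1]]}}

```text
clock: 18.6
ee_pos: [0.4862, 0.3743, 0.1903]
ee_rot: [3.135, -0.003, 1.61]
force: [0.2, -2.8, 10.0]
width: 0.0393
```

Request:
{"op": "jog_arm", "data": {"targets": [[0, -0.0025, 0.004, 0.04, -0.02, 0, -1], [0, -0.002, 0.003, 0.04, -0.01, 0, -1]]}}

```text
clock: 18.8
ee_pos: [0.4867, 0.3743, 0.1891]
ee_rot: [3.134, -0.004, 1.609]
force: [-0.4, -1.0, 10.4]
width: 0.0396
```

```bash
python3 - <<'E'
from h import *
snap('wrist','wrist20')
p=tool()[0]; foot('wrist20',p[2]-.0745);goto([.485,.372,.188],1.615)
E
```

```text
wrist20 foot [0.4849 0.3729] 0.0297 [-0.014  -0.0022  0.1298] 1472
pos [0.4867 0.3743 0.1891] rpy [ 3.134  -0.0041  1.6089] F [-0.3 -2.7 10.9] w 0.0393 t 18.85
shift [-0.0022 -0.0018  0.0011] [ 0.073 -0.039 -0.058]
```

Request:
{"op": "jog_arm", "data": {"targets": [[0, -0.003, 0.004, 0.06, -0.03, 0, -1], [0, -0.0025, 0.004, 0.04, -0.02, 0, -1]]}}

```text
clock: 19.05
ee_pos: [0.4868, 0.3745, 0.188]
ee_rot: [3.133, -0.004, 1.608]
force: [-0.4, -3.6, 17.0]
width: 0.0389
```

Request:
{"op": "jog_arm", "data": {"targets": [[0, -0.003, 0.004, 0.04, -0.02, 0, -1]]}}

```text
clock: 19.15
ee_pos: [0.487, 0.3745, 0.188]
ee_rot: [3.131, -0.004, 1.607]
force: [-0.0, -4.2, 16.3]
width: 0.0393
```

```bash
python3 - <<'E'
from h import *
snap('wrist','wrist21')
p=tool()[0]; foot('wrist21',p[2]-.0745);goto([.485,.372,.188],1.615)
E
```

```text
wrist21 foot [0.485 0.373] 0.0296 [-0.0168 -0.0033  0.1288] 1481
pos [0.4869 0.3745 0.188 ] rpy [ 3.1311 -0.0041  1.6074] F [-0.4 -4.2 15.4] w 0.0391 t 19.2
shift [-0.0024 -0.002  -0.    ] [ 0.1   -0.039 -0.073]
```

Request:
{"op": "jog_arm", "data": {"targets": [[-0.001, -0.0045, 0.003, 0.1, -0.04, 0.05, -1]]}}

```text
clock: 19.3
ee_pos: [0.4851, 0.3738, 0.1882]
ee_rot: [3.136, -0.003, 1.602]
force: [1.2, -0.6, 5.7]
width: 0.0395
```

Request:
{"op": "jog_arm", "data": {"targets": [[-0.001, -0.002, 0.004, 0.08, -0.02, 0.02, -1]]}}

```text
clock: 19.4
ee_pos: [0.4858, 0.3739, 0.188]
ee_rot: [3.138, -0.005, 1.599]
force: [0.1, -0.6, 15.7]
width: 0.0396
```

```bash
python3 - <<'E'
from h import *
snap('wrist','wrist22')
p=tool()[0]; foot('wrist22',p[2]-.0745);goto([.485,.372,.188],1.615)
E
```

```text
wrist22 foot [0.4848 0.3728] 0.0297 [-0.0117 -0.0004  0.1287] 1471
pos [0.486  0.3739 0.1881] rpy [ 3.1383 -0.0052  1.599 ] F [ 0.1 -1.  12.3] w 0.0395 t 19.45
shift [-0.0018 -0.0011  0.    ] [ 0.031 -0.05  -0.153]
```

Flat within about 0.012 rad at 15 N or more and on the stop. I lift off.

Request:
{"op": "jog_arm", "data": {"targets": [[0, 0, -0.006, 0.03, 0, 0, -1], [0, 0, -0.012, 0, 0, 0, -1], [0, 0, -0.015, 0, 0, 0, -1], [0, 0, -0.015, 0, 0, 0, -1], [0, 0, -0.012, 0, 0, 0, -1], [-0.015, 0, 0, 0, 0, 0, -1], [-0.03, 0, 0, 0, 0, 0, -1], [-0.03, 0, 0, 0, 0, 0, -1], [-0.03, 0, 0, 0, 0, 0, -1], [-0.015, 0, 0, 0, 0, 0, -1], [0, 0, 0, 0, 0, 0, -1]]}}

```text
clock: 20.55
ee_pos: [0.487, 0.2443, 0.2488]
ee_rot: [-3.137, -0.002, 1.599]
force: [0.5, 0.2, -2.5]
width: 0.0393
```

```bash
python3 - <<'E'
from h import *
snap('wrist','wrist23');snap('side','side23')
top('wrist23',.469,.144); top('wrist23',.485,.372)
top('side23',.469,.144,fish=False); top('side23',.485,.372,fish=False)
p=tool()[0]; foot('wrist23',p[2]-.0745);goto([.4875,.043,.24],1.615)
discs('wrist23',[('mat',.4875,.043,.0035,.009,.055),('redbody',.469,.1445,.05,.07,.055),('creambody',.485,.372,.05,.07,.055)])
E
```

```text
wrist23 n 2232 c [0.4693 0.1446] r 0.0274 z 0.115 slope [-0.0037 -0.0066]
wrist23 n 1976 c [0.4851 0.3711] r 0.0275 z 0.1148 slope [-0.006   0.0048]
side23 n 135 c [0.4676 0.1446] r 0.0282 z 0.1155 slope [-0.0294  0.0047]
side23 n 88 c [0.4829 0.3699] r 0.0263 z 0.1167 slope [-0.0208  0.0366]
wrist23 foot [0.4855 0.2434] 0.0297 [-0.0166  0.0002  0.1895] 1458
pos [0.4868 0.2474 0.2489] rpy [-3.1373e+00 -3.0000e-03  1.6020e+00] F [ 0.3  0.1 -1.9] w 0.0396 t 20.65
shift [-0.2043 -0.0056  0.0083] [-0.041 -0.029 -0.124]
mat 2289 z [0.0059 0.0072 0.0085] c [0.4862 0.043 ] r 0.0458 plane [ 0.0031 -0.0016  0.0072]
redbody 535 z [0.0529 0.0666 0.0697] c [0.469  0.1447] r 0.0375 plane [ 0.0745 -0.0984  0.0676]
creambody 610 z [0.0527 0.0659 0.0697] c [0.4852 0.3709] r 0.0377 plane [0.0666 0.1157 0.0673]
```

View pics/wrist23.png

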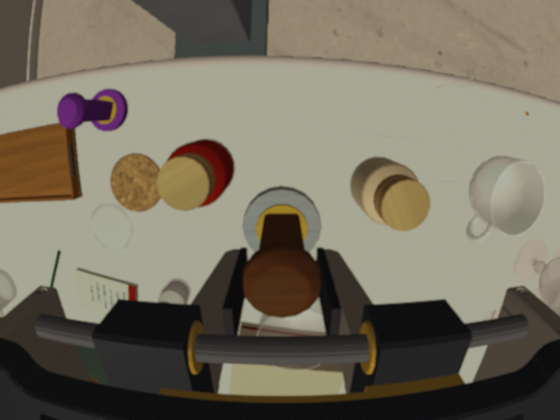

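Request:
{"op": "jog_arm", "data": {"targets": [[-0.012, 0, 0, -0.02, -0.01, -0.05, -1], [-0.022, -0.001, 0, 0, 0, -0.05, -1], [-0.028, -0.001, 0, 0, 0, 0, -1], [-0.028, -0.001, 0, 0, 0, 0, -1], [-0.028, -0.001, 0, 0, 0, 0, -1], [-0.028, -0.001, 0, 0, 0, 0, -1], [-0.025, 0, 0, 0, 0, 0, -1], [-0.016, 0, 0, 0, 0, 0, -1], [-0.008, 0, 0, 0, 0, 0, -1], [0, 0, 0, 0, 0, 0, -1]]}}

```text
clock: 21.65
ee_pos: [0.4913, 0.0542, 0.247]
ee_rot: [-3.14, -0.002, 1.636]
force: [-0.3, 0.5, -2.6]
width: 0.0394
```

```bash
python3 - <<'E'
from h import *
snap('wrist','wrist24')
p=tool()[0]; foot('wrist24',p[2]-.0745);goto([.4885,.0435,.24],1.615)
discs('wrist24',[('mat',.4875,.043,.0035,.009,.055)])
E
```

```text
wrist24 foot [0.4898 0.0532] 0.0296 [-0.0135  0.0018  0.1877] 1464
pos [0.4913 0.055  0.247 ] rpy [-3.1399e+00 -2.7000e-03  1.6374e+00] F [-0.1  0.4 -3.7] w 0.0396 t 21.7
shift [-0.0113 -0.0035  0.007 ] [-0.016 -0.026  0.214]
mat 2240 z [0.0056 0.007  0.0082] c [0.484 0.041] r 0.0446 plane [-0.0005 -0.001   0.0069]
```

View pics/wrist24.png

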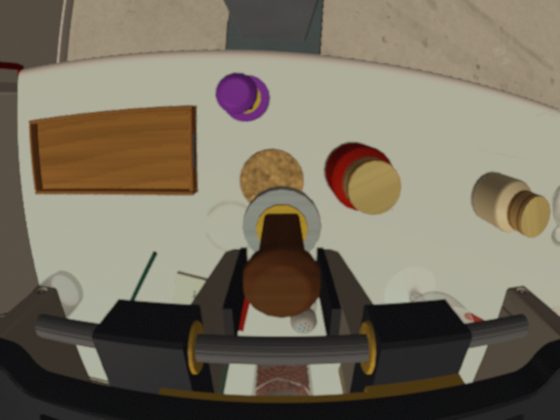

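Request:
{"op": "jog_arm", "data": {"targets": [[-0.01, -0.003, 0.01, -0.02, -0.02, 0.1, -1], [0, 0, 0.02, 0, 0, 0.1, -1], [0, 0, 0.022, 0, 0, 0, -1], [0, 0, 0.022, 0, 0, 0, -1], [0, 0, 0.022, 0, 0, 0, -1], [0, 0, 0.02, 0, 0, 0, -1], [0, 0, 0.012, 0, 0, 0, -1], [0, 0, 0, 0, 0, 0, -1]]}}

```text
clock: 22.5
ee_pos: [0.487, 0.0495, 0.1106]
ee_rot: [-3.141, -0.0, 1.626]
force: [-0.5, -0.3, -3.1]
width: 0.0395
```

```bash
python3 - <<'E'
from h import *
snap('wrist','wrist25')
p=tool()[0]; foot('wrist25',p[2]-.0745);goto([.4885,.0438,.0808],1.62)
E
```

```text
wrist25 foot [0.4851 0.0483] 0.0297 [-0.0205 -0.0013  0.0513] 1474
pos [0.4875 0.0495 0.1114] rpy [ 3.1410e+00 -8.0000e-04  1.6262e+00] F [ 0.3  0.3 -2.7] w 0.0393 t 22.55
shift [-0.0058  0.0007  0.0306] [ 0.006 -0.007  0.06 ]
```

Request:
{"op": "jog_arm", "data": {"targets": [[-0.005, 0.002, 0.008, 0, 0, 0.05, -1], [0, 0, 0.008, 0, 0, 0, -1], [0, 0, 0.006, 0, 0, 0, -1], [0, 0, 0.004, 0, 0, 0, -1], [0, 0, 0, 0, 0, 0, -1]]}}

```text
clock: 23.05
ee_pos: [0.4924, 0.0447, 0.0857]
ee_rot: [3.136, -0.002, 1.621]
force: [0.5, 0.6, -2.8]
width: 0.0395
```

```bash
python3 - <<'E'
from h import *
snap('wrist','wrist26')
p=tool()[0]; foot('wrist26',p[2]-.0745);goto([.4885,.0438,.0808],1.62)
E
```

```text
wrist26 foot [0.4913 0.0436] 0.0298 [-0.0126  0.0006  0.0263] 1468
pos [0.4925 0.0447 0.0859] rpy [ 3.1352e+00 -1.9000e-03  1.6209e+00] F [ 0.3 -0.1 -3.6] w 0.0395 t 23.1
shift [-0.0007 -0.0041  0.0051] [ 0.061 -0.018  0.008]
```

Request:
{"op": "jog_arm", "data": {"targets": [[-0.001, -0.004, 0.002, 0, 0, 0, -1], [0, 0, 0.002, 0, 0, 0, -1], [0, 0, 0, 0, 0, 0, -1]]}}

```text
clock: 23.4
ee_pos: [0.4886, 0.0435, 0.0821]
ee_rot: [3.134, -0.002, 1.621]
force: [0.7, -0.5, -2.9]
width: 0.0397
```

Request:
{"op": "jog_arm", "data": {"targets": [[0, 0, 0.0015, 0, 0, 0, -1], [0, 0, 0, 0, 0, 0, -1]]}}

```text
clock: 23.6
ee_pos: [0.4887, 0.0436, 0.0807]
ee_rot: [3.134, -0.002, 1.621]
force: [1.0, -0.1, -3.3]
width: 0.0396
```

```bash
python3 - <<'E'
from h import *
snap('wrist','wrist27')
p=tool()[0]; foot('wrist27',p[2]-.0745);goto([.4885,.0438,.0808],1.62)
E
```

```text
wrist27 foot [0.4877 0.0427] 0.0296 [-0.0046  0.0007  0.0214] 1469
pos [0.4888 0.0436 0.0808] rpy [ 3.1335e+00 -2.4000e-03  1.6210e+00] F [ 0.4 -0.1 -3.4] w 0.0395 t 23.65
shift [ 0.0002 -0.0003  0.    ] [ 0.077 -0.023  0.01 ]
```

Request:
{"op": "jog_arm", "data": {"targets": [[0, 0, 0.001, 0, 0, 0, -1], [0, 0, 0, 0, 0, 0, -1]]}}

```text
clock: 23.85
ee_pos: [0.4893, 0.0437, 0.0807]
ee_rot: [3.133, -0.003, 1.621]
force: [0.8, -0.0, -2.5]
width: 0.0397
```

Request:
{"op": "jog_arm", "data": {"targets": [[0, 0, 0, 0, 0, 0, 0.35], [0, 0, 0, 0, 0, 0, 0.35], [0, 0, 0, 0, 0, 0, 0.35], [0, 0, 0, 0, 0, 0, 0.35], [0, 0, 0, 0, 0, 0, 0.35], [0, 0, 0, 0, 0, 0, 0.35], [0, 0, 0, 0, 0, 0, 0.35], [0, 0, -0.006, 0, 0, 0, 0.35], [0, 0, -0.015, 0, 0, 0, 0.35], [0, 0, -0.02, 0, 0, 0, 0.35], [0, 0, -0.02, 0, 0, 0, 0.35]]}}

```text
clock: 24.95
ee_pos: [0.488, 0.0431, 0.1428]
ee_rot: [3.136, -0.002, 1.621]
force: [0.7, 0.2, -0.1]
width: 0.0617
```

Request:
{"op": "jog_arm", "data": {"targets": [[0, 0, -0.025, 0, 0, 0, 1], [0, 0, -0.025, 0, 0, 0, 1], [0, 0, -0.025, 0, 0, 0, 1], [0, 0, 0, 0, 0, 0, 1]]}}

```text
clock: 25.35
ee_pos: [0.4886, 0.0427, 0.2247]
ee_rot: [3.131, -0.003, 1.62]
force: [0.3, 0.1, 0.4]
width: 0.0912
```

```bash
python3 - <<'E'
from h import *
snap('wrist','wrist28')
top('wrist28',.487,.043,zlo=.1,zhi=.12)
discs('wrist28',[('foot',.4875,.043,.016,.024,.045),('mat',.4875,.043,.0035,.009,.055)])
top('wrist28',.469,.144); top('wrist28',.485,.372)
goto([.469,.1446,.15],1.62)
E
```

```text
wrist28 n 1020 c [0.4882 0.043 ] r 0.0173 z 0.1124 slope [ 0.0306 -0.0018]
foot 747 z [0.0193 0.0209 0.0227] c [0.4894 0.043 ] r 0.0295 plane [ 0.0066 -0.0012  0.021 ]
mat 1234 z [0.0056 0.007  0.0083] c [0.4904 0.0416] r 0.0424 plane [-0.0017 -0.0021  0.0069]
wrist28 n 2499 c [0.4692 0.1441] r 0.0276 z 0.1148 slope [-0.0041 -0.0007]
wrist28 n 770 c [0.4851 0.3696] r 0.0271 z 0.1146 slope [-0.0065  0.0139]
pos [0.4876 0.0426 0.2231] rpy [ 3.1333e+00 -2.3000e-03  1.6198e+00] F [0.1 0.1 0.6] w 0.0916 t 25.4
shift [ 0.1026 -0.0142  0.0732] [ 0.08  -0.022 -0.002]
```

View pics/wrist28.png

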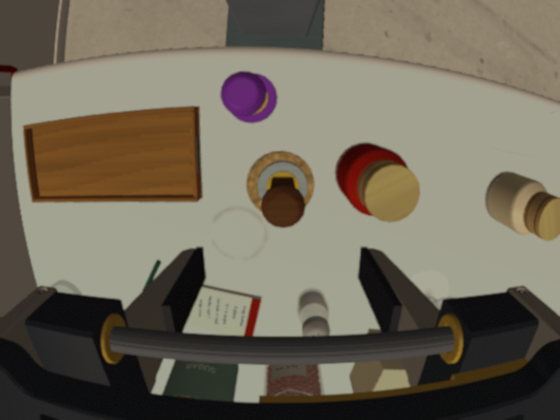

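Request:
{"op": "jog_arm", "data": {"targets": [[0.015, -0.002, 0, 0.04, 0, 0, 1], [0.022, -0.003, 0, 0.04, 0, 0, 1], [0.025, -0.003, 0.005, 0, 0, 0, 1], [0.022, -0.003, 0.015, 0, 0, 0, 1], [0.012, -0.002, 0.02, 0, 0, 0, 1], [0.004, 0, 0.015, 0, 0, 0, 1], [0, 0, 0, 0, 0, 0, 1]]}}

```text
clock: 26.1
ee_pos: [0.4645, 0.1438, 0.161]
ee_rot: [-3.133, 0.001, 1.618]
force: [-1.0, 0.8, -0.4]
width: 0.092
```

```bash
python3 - <<'E'
from h import *
np.set_printoptions(precision=4,suppress=True)
snap('wrist','wrist29'); snap('side','side29')
top('wrist29',.469,.144)
discs('side29',[('tam',.4875,.043,.1,.115,.035),('foot',.4875,.043,.016,.024,.045)],False)
goto([.469,.1443,.084],1.615)
p,d,c=load('wrist28')
crop('wrist28',10,90,210,220,4,'cw28t')
E
```

```text
wrist29 n 4294 c [0.4692 0.1444] r 0.0277 z 0.1149 slope [ 0.0003 -0.0048]
tam 106 z [0.1025 0.1101 0.1145] c [0.4861 0.0418] r 0.0194 plane [0.1569 0.1759 0.1106]
foot 109 z [0.0174 0.0212 0.0233] c [0.4873 0.0429] r 0.0295 plane [0.0261 0.0263 0.0211]
pos [0.4661 0.1433 0.1629] rpy [-3.1359 -0.0004  1.6162] F [-0.2 -0.4 -0.4] w 0.0918 t 26.2
shift [0.0008 0.0034 0.0789] [-0.054 -0.004  0.012]
```

View pics/cw28t.png

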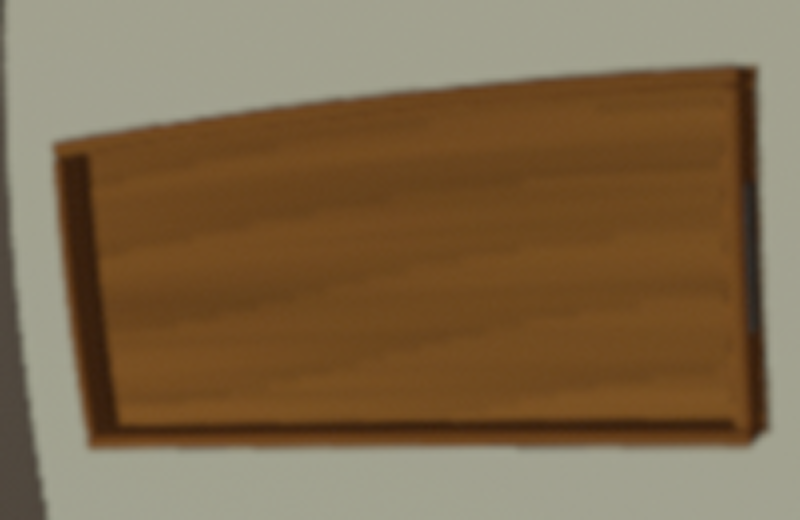

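View pics/wrist29.png

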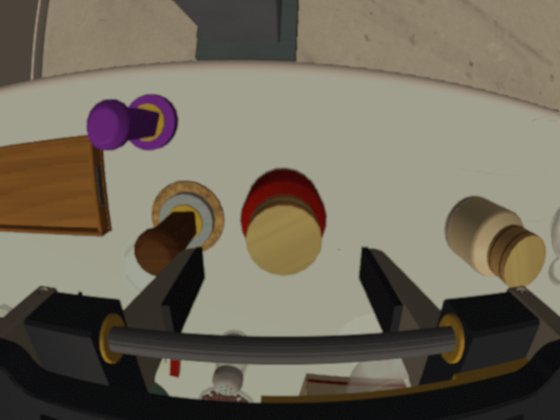

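```bash
python3 - <<'E'
from h import *
np.set_printoptions(precision=4,suppress=True)
p,d,c=load('wrist28')
P=ray(c,np.array([55,740,750,92])/4+10,np.array([143,67,441,445])/4+90,.025,True); print(P,P.mean(0))
for i in range(4): e=P[(i+1)%4]-P[i]; print(np.linalg.norm(e), np.arctan2(e[1],e[0]))
# floor points
p,d,X=cloud('wrist28',True); p3=cloud('scene15')
for nm,(p,d,X) in (('w28',cloud('wrist28',True)),('sc',cloud('scene15'))):
    m=(d>0)&(X[...,2]>.02)&(X[...,2]<.027)&(X[...,0]>.38)&(X[...,0]<.54)&(X[...,1]<-.03)&(X[...,1]>-.36)
    # keep brown pixels
    h=cv2.cvtColor(p,cv2.COLOR_RGB2HSV); m&=(h[...,1]>90)&(h[...,0]<25)
    Q=X[m]; r=cv2.minAreaRect((Q[:,:2]*1000).astype(np.float32)); print(nm,len(Q),r)
E
```

```text
[[ 0.4095 -0.3278  0.025 ]
 [ 0.3988 -0.0613  0.025 ]
 [ 0.5099 -0.0582  0.025 ]
 [ 0.5209 -0.3228  0.025 ]] [ 0.4598 -0.1925  0.025 ]
0.26669711003369145 1.6109600759159706
0.11121876586827095 0.02854763487528876
0.2648232390489816 -1.529263097115598
0.11157545157866586 -3.096210721462753
w28 2127 ((460.00079345703125, -193.24014282226562), (113.1267318725586, 269.9948425292969), 2.3080923557281494)
sc 526 ((457.1429138183594, -194.42425537109375), (116.60983276367188, 268.2848205566406), 2.5465612411499023)
```

Request:
{"op": "jog_arm", "data": {"targets": [[0.001, 0.003, 0.01, -0.05, 0, 0, 1], [0, 0, 0.015, 0, 0, 0, 1], [0, 0, 0.015, 0, 0, 0, 1], [0, 0, 0.014, 0, 0, 0, 1], [0, 0, 0.01, 0, 0, 0, 1], [0, 0, 0.005, 0, 0, 0, 1], [0, 0, 0, 0, 0, 0, 1]]}}

```text
clock: 26.9
ee_pos: [0.4737, 0.1423, 0.0931]
ee_rot: [3.133, -0.003, 1.61]
force: [-0.5, 0.3, -0.0]
width: 0.0921
```

```bash
python3 - <<'E'
from h import *
goto([.469,.1443,.084],1.615)
E
```

```text
pos [0.4737 0.1423 0.0931] rpy [ 3.1331e+00 -2.6000e-03  1.6104e+00] F [-0.5  0.3 -0. ] w 0.0921 t 26.9
shift [ 0.0022 -0.0047  0.0091] [ 0.081 -0.024 -0.045]
```

Request:
{"op": "jog_arm", "data": {"targets": [[0.002, -0.0045, 0.004, 0.08, -0.02, -0.04, 1], [0, 0, 0.004, 0, 0, 0, 1], [0, 0, 0, 0, 0, 0, 1]]}}

```text
clock: 27.2
ee_pos: [0.4697, 0.1445, 0.0855]
ee_rot: [3.14, -0.001, 1.615]
force: [-0.2, 0.8, -0.0]
width: 0.0923
```

```bash
python3 - <<'E'
from h import *
goto([.469,.1443,.084],1.615)
E
```

```text
pos [0.4697 0.1445 0.0855] rpy [ 3.1400e+00 -1.2000e-03  1.6147e+00] F [-0.2  0.8 -0. ] w 0.0923 t 27.2
shift [-0.0002 -0.0007  0.0015] [ 0.015 -0.012 -0.003]
```

Request:
{"op": "jog_arm", "data": {"targets": [[0, 0, 0, 0, 0, 0, -1], [0, 0, 0, 0, 0, 0, -1], [0, 0, 0, 0, 0, 0, -1], [0, 0, 0, 0, 0, 0, -1], [0, 0, 0, 0, 0, 0, -1], [0, 0, 0, 0, 0, 0, -1], [0, 0, 0, 0, 0, 0, -1], [0, 0, 0, 0, 0, 0, -1], [0, 0, 0, 0, 0, 0, -1], [0, 0, 0, 0, 0, 0, -1], [0, 0, 0, 0, 0, 0, -1], [0, 0, 0, 0, 0, 0, -1]], "newtons": 35}}

```text
clock: 28.4
ee_pos: [0.4702, 0.1454, 0.0863]
ee_rot: [3.138, -0.002, 1.615]
force: [0.1, 0.3, -0.1]
width: 0.0556
```

Request:
{"op": "jog_arm", "data": {"targets": [[0, 0, 0, 0, 0, 0, -1], [0, 0, -0.002, 0, 0, 0, -1], [0, 0, -0.003, 0, 0, 0, -1], [0, 0, -0.004, 0, 0, 0, -1]]}}

```text
clock: 28.8
ee_pos: [0.4677, 0.1442, 0.0938]
ee_rot: [-3.139, 0.0, 1.615]
force: [1.3, 0.0, -6.1]
width: 0.0554
```

```bash
python3 - <<'E'
from h import *
goto([.4622,-.248,.20],1.615)
snap('side','side30'); snap('wrist','wrist30')
crop('side30',200,150,370,290,4,'cs30')
E
```

```text
pos [0.4677 0.1442 0.0938] rpy [-3.1394  0.      1.615 ] F [ 1.3  0.  -6.1] w 0.0554 t 28.8
shift [-0.3915 -0.0231 -0.1062] [-0.021  0.     0.   ]
```

View pics/cs30.png

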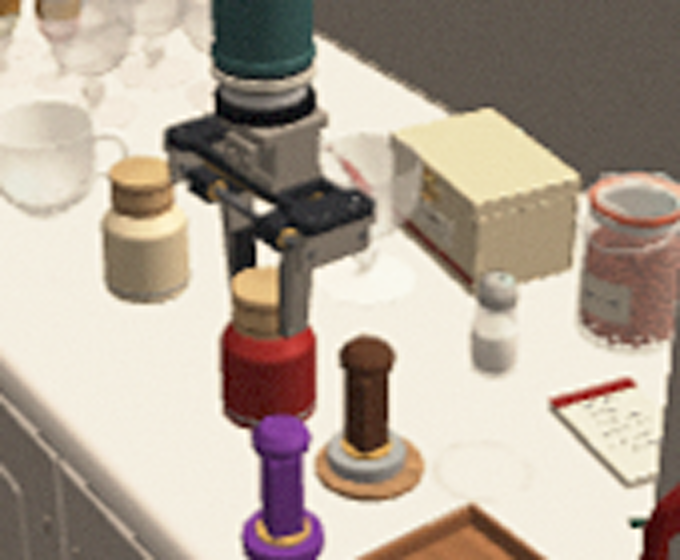

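Request:
{"op": "jog_arm", "data": {"targets": [[0, 0, -0.007, 0, 0, 0, -1], [0, 0, -0.01, 0, 0, 0, -1], [0, 0, -0.012, 0, 0, 0, -1], [0, 0, -0.012, 0, 0, 0, -1], [0, 0, -0.012, 0, 0, 0, -1], [0, 0, -0.012, 0, 0, 0, -1], [0, 0, -0.012, 0, 0, 0, -1], [0, 0, -0.012, 0, 0, 0, -1], [0, 0, -0.012, 0, 0, 0, -1], [0, 0, -0.012, 0, 0, 0, -1], [0, 0, -0.01, 0, 0, 0, -1], [0, 0, -0.005, 0, 0, 0, -1]]}}

```text
clock: 30.1
ee_pos: [0.468, 0.1439, 0.2346]
ee_rot: [3.141, -0.001, 1.614]
force: [0.6, 0.9, -6.8]
width: 0.0551
```

```bash
python3 - <<'E'
from h import *
snap('side','side31'); snap('wrist','wrist31')
crop('side31',200,90,370,260,4,'cs31')
goto([.4622,-.248,.23],1.615)
E
```

```text
pos [0.4681 0.1439 0.2342] rpy [ 3.1408e+00 -1.6000e-03  1.6144e+00] F [ 0.9 -0.1 -6.5] w 0.0554 t 30.2
shift [-0.3913 -0.023   0.0036] [ 0.007 -0.015 -0.006]
```

View pics/cs31.png

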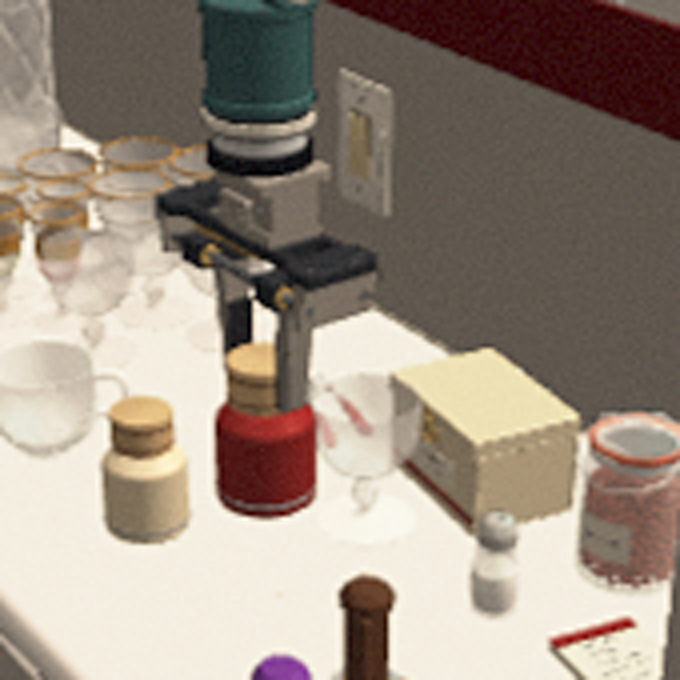

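View pics/wrist31.png

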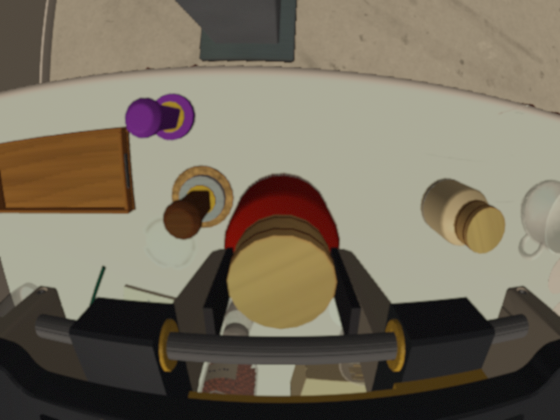

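```bash
python3 - <<'E'
from h import *
np.set_printoptions(precision=3,suppress=True)
p,d,X=cloud('scene15')
for u,v in ((470,150),(450,250),(430,350),(520,100),(540,200)): print('scene',u,v,X[v,u],d[v,u])
p,d,X=cloud('wrist28',True)
for u,v in ((5,150),(5,200),(20,180),(8,100),(40,40)): print('w28',u,v,X[v,u])
p,d,X=cloud('wrist2',True)
for u,v in ((15,200),(10,150),(30,230),(45,300)): print('w2',u,v,X[v,u])
E
```

```text
scene 470 150 [ 0.342 -0.42   0.632] 0.5361632
scene 450 250 [ 0.343 -0.429  0.494] 0.61124027
scene 430 350 [ 0.341 -0.445  0.317] 0.70332026
scene 520 100 [ 0.34  -0.457  0.704] 0.46845555
scene 540 200 [ 0.342 -0.508  0.616] 0.48689193
w28 5 150 [ 0.443 -0.385  0.016]
w28 5 200 [ 0.52  -0.385  0.03 ]
w28 20 180 [ 0.494 -0.37   0.002]
w28 8 100 [ 0.366 -0.384  0.006]
w28 40 40 [ 0.056 -0.981 -0.73 ]
w2 15 200 [ 0.218 -0.98  -0.481]
w2 10 150 [-0.017 -0.983 -0.568]
w2 30 230 [ 0.371 -0.386  0.032]
w2 45 300 [0.392 0.148 0.512]
```

Request:
{"op": "jog_arm", "data": {"targets": [[-0.006, 0, 0, 0, 0, 0, -1], [-0.012, -0.001, 0, 0, 0, 0, -1], [-0.018, -0.001, 0, 0, 0, 0, -1], [-0.022, -0.001, 0, 0, 0, 0, -1], [-0.025, -0.002, 0, 0, 0, 0, -1], [-0.025, -0.002, 0, 0, 0, 0, -1], [-0.025, -0.002, 0, 0, 0, 0, -1], [-0.025, -0.002, 0, 0, 0, 0, -1], [-0.025, -0.002, 0, 0, 0, 0, -1], [-0.022, -0.001, 0, 0, 0, 0, -1], [-0.018, -0.001, 0, 0, 0, 0, -1], [-0.012, 0, 0, 0, 0, 0, -1]]}}

```text
clock: 31.4
ee_pos: [0.4548, -0.1108, 0.2281]
ee_rot: [-3.128, 0.003, 1.61]
force: [-0.2, -0.3, -6.5]
width: 0.0556
```

```bash
python3 - <<'E'
from h import *
goto([.4612,-.223,.23],1.615)
E
```

```text
pos [ 0.4548 -0.1108  0.2281] rpy [-3.1283  0.0034  1.6099] F [-0.2 -0.3 -6.5] w 0.0556 t 31.4
shift [-0.1124  0.002  -0.0015] [-0.127  0.032 -0.048]
```

Request:
{"op": "jog_arm", "data": {"targets": [[-0.018, 0.001, 0, -0.04, 0.01, 0, -1], [-0.022, 0.001, 0, -0.04, 0.01, 0, -1], [-0.022, 0, 0, -0.03, 0, 0, -1], [-0.02, 0, 0, 0, 0, 0, -1], [-0.015, 0, 0, 0, 0, 0, -1], [-0.008, 0, 0, 0, 0, 0, -1], [0, 0, 0, 0, 0, 0, -1], [0, 0, 0, 0, 0, 0, -1]]}}

```text
clock: 32.2
ee_pos: [0.4523, -0.2275, 0.2246]
ee_rot: [-3.131, 0.001, 1.599]
force: [-0.9, -0.3, -5.9]
width: 0.0553
```

```bash
python3 - <<'E'
from h import *
goto([.4612,-.223,.13],1.615)
snap('wrist','wrist32'); snap('scene','scene32')
top('wrist32',.46,-.222,zlo=.245,zhi=.275)
E
```

```text
pos [ 0.4523 -0.2275  0.2246] rpy [-3.1307e+00  1.4000e-03  1.5993e+00] F [-0.9 -0.3 -5.9] w 0.0553 t 32.2
shift [0.0044 0.0101 0.0945] [-0.104  0.012 -0.15 ]
wrist32 n 8406 c [ 0.4509 -0.2235] r 0.0303 z 0.2531 slope [-0.015  -0.0042]
```

View pics/wrist32.png

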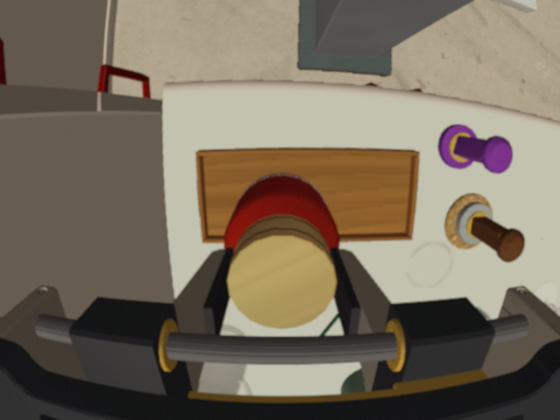

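Request:
{"op": "jog_arm", "data": {"targets": [[0.002, 0.005, 0.006, -0.06, 0, -0.05, -1], [0.002, 0.005, 0.012, -0.06, 0, -0.05, -1], [0, 0, 0.016, 0, 0, -0.04, -1], [0, 0, 0.018, 0, 0, 0, -1], [0, 0, 0.018, 0, 0, 0, -1], [0, 0, 0.014, 0, 0, 0, -1], [0, 0, 0.008, 0, 0, 0, -1], [0, 0, 0, 0, 0, 0, -1]]}}

```text
clock: 33.1
ee_pos: [0.4677, -0.2141, 0.1275]
ee_rot: [3.135, -0.002, 1.63]
force: [-0.4, 0.0, -5.8]
width: 0.0558
```

```bash
python3 - <<'E'
from h import *
goto([.4612,-.223,.094],1.615)
snap('wrist','wrist33')
E
```

```text
pos [ 0.4677 -0.2141  0.1275] rpy [ 3.1347e+00 -1.9000e-03  1.6302e+00] F [-0.4  0.  -5.8] w 0.0558 t 33.1
shift [-0.0085 -0.0072  0.0334] [ 0.066 -0.019  0.145]
```

View pics/wrist33.png

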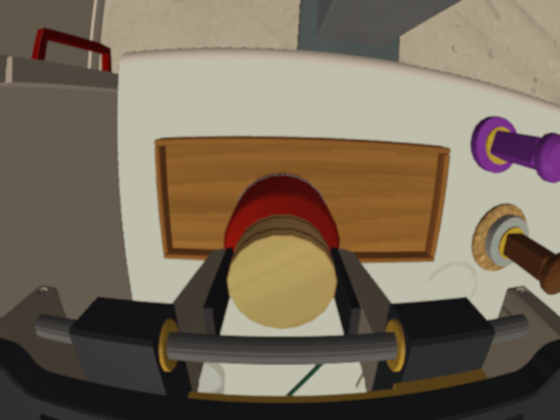

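Request:
{"op": "jog_arm", "data": {"targets": [[-0.004, -0.004, 0.004, 0.06, -0.02, 0.07, -1], [-0.004, -0.003, 0.005, 0, 0, 0.07, -1], [0, 0, 0.004, 0, 0, 0, -1], [0, 0, 0, 0, 0, 0, -1]]}}

```text
clock: 33.55
ee_pos: [0.4627, -0.2239, 0.116]
ee_rot: [3.136, 0.002, 1.615]
force: [-0.2, 1.5, -6.6]
width: 0.0552
```

```bash
python3 - <<'E'
from h import *
snap('wrist','wrist34');p=tool()[0]
top('wrist34',p[0],p[1],zlo=p[2]+.02,zhi=p[2]+.04)
goto([.4612,-.223,.094],1.615)
E
```

```text
wrist34 n 8438 c [ 0.4603 -0.2235] r 0.03 z 0.1445 slope [-0.0009 -0.0038]
pos [ 0.4628 -0.2241  0.1162] rpy [3.1361e+00 2.1000e-03 1.6145e+00] F [ 0.6  1.  -5.3] w 0.0557 t 33.6
shift [ 0.0013 -0.0017  0.0222] [ 0.053  0.02  -0.005]
```

Request:
{"op": "jog_arm", "data": {"targets": [[0.001, -0.001, 0.005, 0, 0, 0, -1], [0, 0, 0.006, 0, 0, 0, -1], [0, 0, 0.005, 0, 0, 0, -1], [0, 0, 0.003, 0, 0, 0, -1], [0, 0, 0, 0, 0, 0, -1]]}}

```text
clock: 34.1
ee_pos: [0.4622, -0.223, 0.0958]
ee_rot: [3.135, 0.002, 1.615]
force: [-0.7, 0.4, -5.1]
width: 0.0559
```

```bash
python3 - <<'E'
from h import *
snap('wrist','wrist35');p=tool()[0]
top('wrist35',p[0],p[1],zlo=p[2]+.02,zhi=p[2]+.04)
goto([.4612,-.223,.094],1.615)
E
```

```text
wrist35 n 8476 c [ 0.4599 -0.2244] r 0.0308 z 0.1243 slope [ 0.0019 -0.0039]
pos [ 0.4623 -0.223   0.096 ] rpy [3.1351e+00 2.1000e-03 1.6149e+00] F [-0.3  0.1 -6.1] w 0.0557 t 34.15
shift [ 0.     -0.0011  0.002 ] [ 0.062  0.02  -0.001]
```

Request:
{"op": "jog_arm", "data": {"targets": [[0, 0, 0.002, 0, 0, 0, -1], [0, 0, 0.001, 0, 0, 0, -1], [0, 0, 0, 0, 0, 0, -1]]}}

```text
clock: 34.45
ee_pos: [0.4627, -0.2232, 0.093]
ee_rot: [3.134, 0.002, 1.615]
force: [-0.2, -0.1, -5.1]
width: 0.0553
```

Request:
{"op": "jog_arm", "data": {"targets": [[0, 0, 0.001, 0, 0, 0, -1], [0, 0, 0, 0, 0, 0, -1]]}}

```text
clock: 34.65
ee_pos: [0.4634, -0.2238, 0.0926]
ee_rot: [3.133, 0.003, 1.615]
force: [-0.1, 0.2, -7.3]
width: 0.0552
```

Request:
{"op": "jog_arm", "data": {"targets": [[0, -0.0005, 0.001, 0.02, 0, 0, -1], [0, 0, 0, 0, 0, 0, -1]]}}

```text
clock: 34.85
ee_pos: [0.4637, -0.2239, 0.0924]
ee_rot: [3.133, 0.003, 1.615]
force: [-0.4, 0.3, -4.7]
width: 0.0558
```

Request:
{"op": "jog_arm", "data": {"targets": [[0, -0.0005, 0.0015, 0.02, 0, 0, -1], [0, 0, 0, 0, 0, 0, -1]]}}

```text
clock: 35.05
ee_pos: [0.4638, -0.2239, 0.0925]
ee_rot: [3.134, 0.002, 1.615]
force: [-0.7, 1.2, -3.8]
width: 0.0558
```

Request:
{"op": "jog_arm", "data": {"targets": [[0, 0, 0, 0, 0, 0, 0.45], [0, 0, 0, 0, 0, 0, 0.45], [0, 0, 0, 0, 0, 0, 0.45], [0, 0, 0, 0, 0, 0, 0.45], [0, 0, 0, 0, 0, 0, 0.45], [0, 0, -0.006, 0, 0, 0, 0.6], [0, 0, -0.015, 0, 0, 0, 0.6], [0, 0, -0.022, 0, 0, 0, 0.6], [0, 0, -0.025, 0, 0, 0, 0.6], [0, 0, -0.025, 0, 0, 0, 0.6], [0, 0, -0.025, 0, 0, 0, 0.6], [0, 0, 0, 0, 0, 0, 0.6]]}}

```text
clock: 36.25
ee_pos: [0.4635, -0.2249, 0.2171]
ee_rot: [3.132, 0.005, 1.613]
force: [-0.2, -0.7, 0.1]
width: 0.0733
```

```bash
python3 - <<'E'
from h import *
snap('wrist','wrist36');snap('scene','scene36')
top('wrist36',.461,-.223); discs('wrist36',[('body',.461,-.223,.05,.075,.055)])
top('scene36',.461,-.223,fish=False);top('scene36',.485,.371,fish=False)
goto([.485,.371,.22],1.6)
E
```

```text
wrist36 n 3085 c [ 0.4624 -0.2249] r 0.0276 z 0.121 slope [-0.0008 -0.0039]
body 492 z [0.0537 0.0718 0.0748] c [ 0.4626 -0.225 ] r 0.0376 plane [0.1679 0.0031 0.0731]
scene36 n 403 c [ 0.4607 -0.2234] r 0.0277 z 0.1193 slope [ 0.0015 -0.0069]
scene36 n 143 c [0.4825 0.3721] r 0.0274 z 0.1132 slope [-0.0113 -0.0038]
pos [ 0.4619 -0.2239  0.2142] rpy [3.1368e+00 3.0000e-03 1.6137e+00] F [-0.2  1.   0.2] w 0.0737 t 36.35
shift [ 0.5933  0.0486 -0.0073] [0.046 0.028 0.131]
```

View pics/wrist36.png

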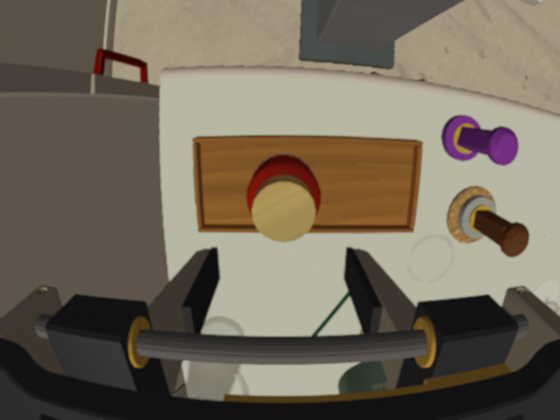

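View pics/scene36.png

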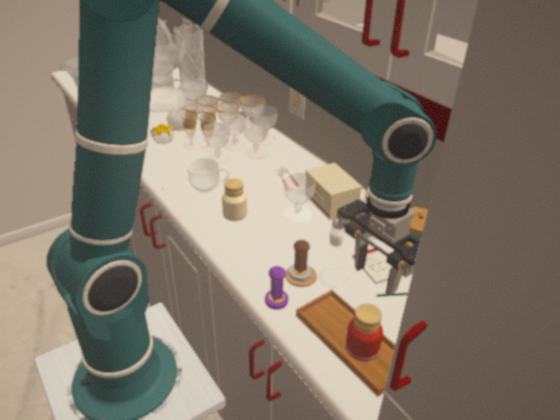

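Request:
{"op": "jog_arm", "data": {"targets": [[0.02, 0.002, -0.002, 0, 0, 0, 1], [0.035, 0.003, -0.001, 0, 0, 0, 1], [0.04, 0.003, 0, 0, 0, 0, 1], [0.04, 0.003, 0, 0, 0, 0, 1], [0.04, 0.003, 0, 0, 0, 0, 1], [0.04, 0.003, 0, 0, 0, 0, 1], [0.04, 0.003, 0, 0, 0, 0, 1], [0.04, 0.003, 0, 0, 0, 0, 1], [0.04, 0.003, 0, 0, 0, 0, 1], [0.04, 0.003, 0, 0, 0, 0, 1], [0.035, 0.003, 0, 0, 0, 0, 1], [0.02, 0.002, 0, 0, 0, 0, 1]]}}

```text
clock: 37.55
ee_pos: [0.4692, 0.2191, 0.2]
ee_rot: [-3.121, 0.01, 1.604]
force: [-0.1, -0.2, 0.4]
width: 0.0919
```

```bash
python3 - <<'E'
from h import *
snap('wrist','wrist37')
top('wrist37',.485,.371)
goto([.485,.371,.17],1.6)
E
```

```text
wrist37 n 2202 c [0.4852 0.3711] r 0.0277 z 0.1148 slope [-0.0046  0.0074]
pos [0.4689 0.2221 0.1996] rpy [-3.1211  0.0092  1.6077] F [0.7 3.  0.1] w 0.0918 t 37.6
shift [0.1484 0.0222 0.0278] [-0.195  0.089  0.073]
```

View pics/wrist37.png

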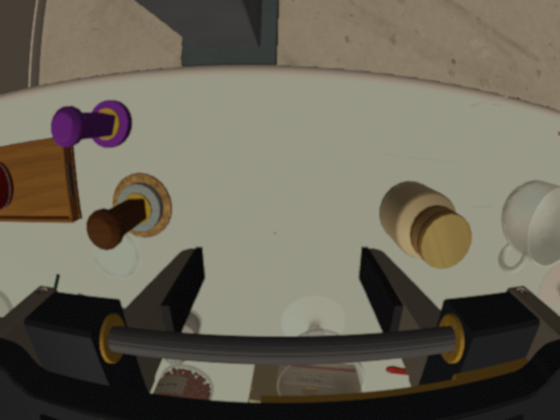

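```bash
python3 - <<'E'
from h import *
np.set_printoptions(precision=3,suppress=True)
p,d,X=cloud('wrist37',True); c=load('wrist37')[2]
for u,v in ((503,215),(500,260),(512,262),(505,190),(520,250)): print(u,v,X[v,u],ray(c,u,v,.0,True),ray(c,u,v,.085,True))
E
```

```text
503 215 [0.479 0.502 0.032] [0.487 0.528 0.   ] [0.465 0.457 0.085]
500 260 [0.534 0.499 0.05 ] [0.556 0.542 0.   ] [0.518 0.468 0.085]
512 262 [0.559 0.569 0.   ] [0.56  0.569 0.   ] [0.521 0.489 0.085]
505 190 [0.451 0.523 0.001] [0.451 0.524 0.   ] [0.437 0.454 0.085]
520 250 [0.513 0.514 0.067] [0.54 0.58 0.  ] [0.506 0.497 0.085]
```

Request:
{"op": "jog_arm", "data": {"targets": [[0.02, 0.004, 0, -0.1, 0.04, 0.03, 0.7], [0.03, 0.004, 0, -0.1, 0.04, 0.03, 0.7], [0.03, 0.004, 0, 0, 0, 0, 0.7], [0.03, 0.004, 0.005, 0, 0, 0, 0.7], [0.022, 0.003, 0.01, 0, 0, 0, 0.7], [0.01, 0.002, 0.01, 0, 0, 0, 0.7], [0, 0, 0, 0, 0, 0, 0.7]]}}

```text
clock: 38.3
ee_pos: [0.4811, 0.3648, 0.1621]
ee_rot: [-3.129, 0.012, 1.6]
force: [-0.3, -0.6, -0.4]
width: 0.0779
```

```bash
python3 - <<'E'
from h import *
snap('wrist','wrist38')
top('wrist38',.485,.371)
goto([.485,.371,.14],1.6)
E
```

```text
wrist38 n 4235 c [0.4852 0.3715] r 0.0276 z 0.1149 slope [-0.0032  0.0033]
pos [0.4814 0.364  0.1627] rpy [-3.1292  0.012   1.5993] F [ 0.3 -0.7  0.3] w 0.0782 t 38.35
shift [0.0072 0.0041 0.0225] [-0.118  0.115 -0.008]
```

View pics/wrist38.png

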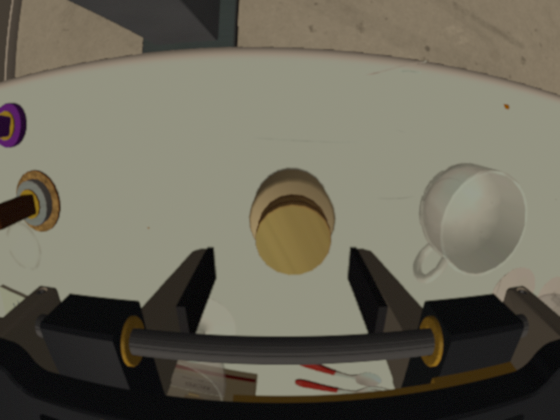

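Request:
{"op": "jog_arm", "data": {"targets": [[0.007, 0.004, 0.008, -0.11, 0.11, 0, 0.7], [0, 0, 0.012, 0, 0, 0, 0.7], [0, 0, 0.012, 0, 0, 0, 0.7], [0, 0, 0.01, 0, 0, 0, 0.7], [0, 0, 0.006, 0, 0, 0, 0.7], [0, 0, 0, 0, 0, 0, 0.7]]}}

```text
clock: 38.95
ee_pos: [0.4866, 0.3658, 0.1108]
ee_rot: [-3.142, 0.002, 1.593]
force: [0.5, 0.4, 0.5]
width: 0.0783
```

```bash
python3 - <<'E'
from h import *
goto([.485,.3713,.0855],1.6)
E
```

```text
pos [0.4866 0.3658 0.1108] rpy [-3.1415e+00  1.5000e-03  1.5926e+00] F [0.5 0.4 0.5] w 0.0783 t 38.95
shift [ 0.0056 -0.0015  0.0253] [-0.001  0.014 -0.071]
```

Request:
{"op": "jog_arm", "data": {"targets": [[0.0055, -0.0015, 0.006, 0, 0, -0.05, 0.7], [0, 0, 0.008, 0, 0, 0, 0.7], [0, 0, 0.007, 0, 0, 0, 0.7], [0, 0, 0.002, 0, 0, 0, 0.7], [0, 0, 0, 0, 0, 0, 0.7]]}}

```text
clock: 39.45
ee_pos: [0.4851, 0.3724, 0.0862]
ee_rot: [3.141, 0.001, 1.599]
force: [-0.7, 0.8, -0.4]
width: 0.0784
```

```bash
python3 - <<'E'
from h import *
goto([.485,.3713,.0855],1.6)
E
```

```text
pos [0.4851 0.3724 0.0862] rpy [3.1409e+00 7.0000e-04 1.5989e+00] F [-0.7  0.8 -0.4] w 0.0784 t 39.45
shift [-0.0011 -0.0001  0.0007] [ 0.007  0.006 -0.011]
```

Request:
{"op": "jog_arm", "data": {"targets": [[-0.001, 0, 0, 0, 0, 0, -1], [0, 0, 0, 0, 0, 0, -1], [0, 0, 0, 0, 0, 0, -1], [0, 0, 0, 0, 0, 0, -1], [0, 0, 0, 0, 0, 0, -1], [0, 0, 0, 0, 0, 0, -1], [0, 0, 0, 0, 0, 0, -1], [0, 0, 0, 0, 0, 0, -1], [0, 0, 0, 0, 0, 0, -1]]}}

```text
clock: 40.35
ee_pos: [0.4854, 0.3724, 0.0867]
ee_rot: [3.14, -0.001, 1.599]
force: [0.3, 0.6, -0.8]
width: 0.0554
```

Request:
{"op": "jog_arm", "data": {"targets": [[0, 0, 0, 0, 0, 0, -1], [0, 0, -0.002, 0, 0, 0, -1], [0, 0, -0.003, 0, 0, 0, -1], [0, 0, -0.005, 0, 0, 0, -1]]}}

```text
clock: 40.75
ee_pos: [0.4831, 0.3699, 0.0944]
ee_rot: [-3.138, 0.004, 1.599]
force: [0.1, 0.1, -6.6]
width: 0.0553
```

Request:
{"op": "jog_arm", "data": {"targets": [[0, 0, -0.007, 0, 0, 0, -1], [0, 0, -0.01, 0, 0, 0, -1], [0, 0, -0.012, 0, 0, 0, -1], [0, 0, -0.012, 0, 0, 0, -1], [0, 0, -0.012, 0, 0, 0, -1], [0, 0, -0.012, 0, 0, 0, -1], [0, 0, -0.012, 0, 0, 0, -1], [0, 0, -0.012, 0, 0, 0, -1], [0, 0, -0.012, 0, 0, 0, -1], [0, 0, -0.012, 0, 0, 0, -1], [0, 0, -0.01, 0, 0, 0, -1], [0, 0, -0.005, 0, 0, 0, -1]]}}

```text
clock: 41.95
ee_pos: [0.4835, 0.3698, 0.2352]
ee_rot: [-3.139, 0.003, 1.598]
force: [-0.4, 0.7, -5.6]
width: 0.055
```

```bash
python3 - <<'E'
from h import *
snap('wrist','wrist39');snap('side','side39'); p=tool()[0]
top('wrist39',p[0],p[1],zlo=p[2]+.02,zhi=p[2]+.04)
goto([.4574,-.128,.23],1.6)
E
```

```text
wrist39 n 8368 c [0.4818 0.3686] r 0.0305 z 0.2635 slope [-0.008  -0.0003]
pos [0.4836 0.3699 0.2349] rpy [-3.1392e+00  2.9000e-03  1.5981e+00] F [-0.4 -0.  -6.2] w 0.0555 t 42.05
shift [-0.497  -0.0398  0.0065] [-0.022  0.028 -0.018]
```

View pics/side39.png

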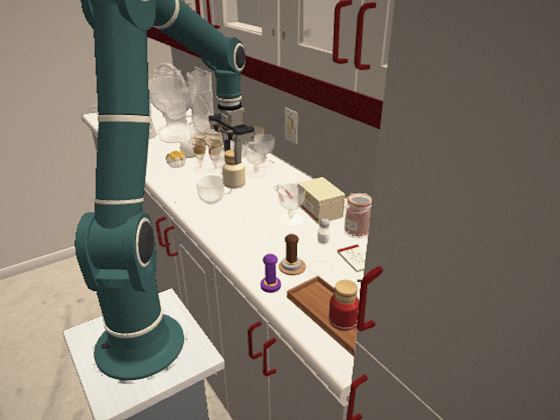

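Request:
{"op": "jog_arm", "data": {"targets": [[-0.006, 0, 0, 0, 0, 0, -1], [-0.012, -0.001, 0, 0, 0, 0, -1], [-0.018, -0.001, 0, 0, 0, 0, -1], [-0.022, -0.002, 0, 0, 0, 0, -1], [-0.025, -0.002, 0, 0, 0, 0, -1], [-0.025, -0.002, 0, 0, 0, 0, -1], [-0.025, -0.002, 0, 0, 0, 0, -1], [-0.025, -0.002, 0, 0, 0, 0, -1], [-0.025, -0.002, 0, 0, 0, 0, -1], [-0.025, -0.002, 0, 0, 0, 0, -1], [-0.025, -0.002, 0, 0, 0, 0, -1], [-0.025, -0.002, 0, 0, 0, 0, -1]]}}

```text
clock: 43.25
ee_pos: [0.4628, 0.0858, 0.2316]
ee_rot: [-3.13, 0.01, 1.592]
force: [0.1, 0.2, -6.6]
width: 0.0554
```

```bash
python3 - <<'E'
from h import *
goto([.4574,-.128,.235],1.6)
E
```

```text
pos [0.4628 0.0858 0.2316] rpy [-3.1296  0.0099  1.5917] F [ 0.1  0.2 -6.6] w 0.0554 t 43.25
shift [-0.2136 -0.0099 -0.0011] [-0.115  0.094 -0.08 ]
```

Request:
{"op": "jog_arm", "data": {"targets": [[-0.023, -0.001, -0.001, -0.03, 0.03, 0, -1], [-0.023, -0.001, -0.001, -0.03, 0.03, 0, -1], [-0.024, -0.001, 0, -0.03, 0.02, 0, -1], [-0.024, -0.001, 0, 0, 0, 0, -1], [-0.024, -0.001, 0, 0, 0, 0, -1], [-0.022, -0.001, 0, 0, 0, 0, -1], [-0.02, 0, 0, 0, 0, 0, -1], [-0.016, 0, 0, 0, 0, 0, -1], [-0.012, 0, 0, 0, 0, 0, -1], [-0.006, 0, 0, 0, 0, 0, -1], [0, 0, 0, 0, 0, 0, -1], [0, 0, 0, 0, 0, 0, -1]]}}

```text
clock: 44.45
ee_pos: [0.4421, -0.1355, 0.2324]
ee_rot: [-3.134, -0.003, 1.565]
force: [0.6, -0.2, -6.5]
width: 0.0552
```

```bash
python3 - <<'E'
from h import *
goto([.458,-.128,.13],1.6)
snap('wrist','wrist40'); snap('scene','scene40'); top('wrist40',.4625,-.225)
E
```

```text
pos [ 0.4421 -0.1355  0.2324] rpy [-3.1343e+00 -3.1000e-03  1.5651e+00] F [ 0.6 -0.2 -6.5] w 0.0552 t 44.45
shift [0.0073 0.0166 0.1023] [-0.069 -0.031 -0.333]
wrist40 n 2382 c [ 0.4625 -0.2246] r 0.0277 z 0.1211 slope [ 0.0017 -0.0087]
```

View pics/wrist40.png

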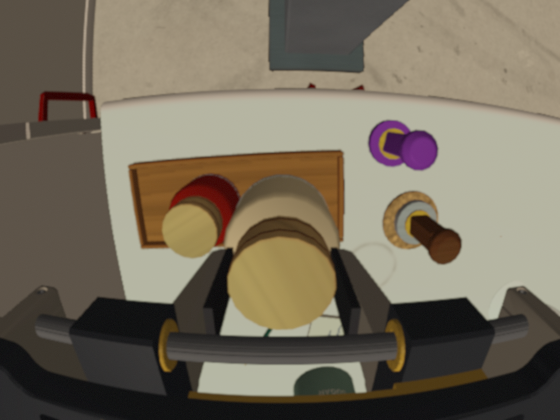

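Request:
{"op": "jog_arm", "data": {"targets": [[0.003, 0.006, 0, -0.03, -0.01, -0.15, -1], [0.003, 0.006, 0.005, -0.03, -0.01, -0.15, -1], [0.001, 0.004, 0.012, 0, 0, 0, -1], [0, 0, 0.016, 0, 0, 0, -1], [0, 0, 0.018, 0, 0, 0, -1], [0, 0, 0.018, 0, 0, 0, -1], [0, 0, 0.014, 0, 0, 0, -1], [0, 0, 0.008, 0, 0, 0, -1], [0, 0, 0, 0, 0, 0, -1]]}}

```text
clock: 45.45
ee_pos: [0.4621, -0.1219, 0.1324]
ee_rot: [-3.139, -0.0, 1.611]
force: [0.2, 0.2, -7.5]
width: 0.0555
```

```bash
python3 - <<'E'
from h import *
goto([.458,-.128,.115],1.6)
E
```

```text
pos [ 0.4621 -0.1219  0.1324] rpy [-3.1387e+00 -4.0000e-04  1.6114e+00] F [ 0.2  0.2 -7.5] w 0.0555 t 45.45
shift [-0.006  -0.0043  0.0174] [-0.028 -0.004  0.109]
```

Request:
{"op": "jog_arm", "data": {"targets": [[-0.003, -0.002, 0.003, -0.02, 0, 0.05, -1], [-0.003, -0.002, 0.005, 0, 0, 0.05, -1], [0, 0, 0.005, 0, 0, 0, -1], [0, 0, 0.002, 0, 0, 0, -1], [0, 0, 0, 0, 0, 0, -1]]}}

```text
clock: 45.95
ee_pos: [0.4596, -0.1289, 0.1174]
ee_rot: [3.139, 0.0, 1.6]
force: [0.2, 0.0, -5.2]
width: 0.0556
```

```bash
python3 - <<'E'
from h import *
snap('wrist','wrist41');p=tool()[0]
top('wrist41',p[0],p[1],zlo=p[2]+.02,zhi=p[2]+.04); top('wrist41',.4625,-.225)
goto([.458,-.128,.095],1.6)
E
```

```text
wrist41 n 8384 c [ 0.4573 -0.1281] r 0.0315 z 0.1457 slope [-0.0024  0.0044]
wrist41 n 4876 c [ 0.4627 -0.2244] r 0.0278 z 0.1211 slope [-0.0006 -0.0097]
pos [ 0.4597 -0.1288  0.1175] rpy [3.1389e+00 1.0000e-04 1.6003e+00] F [ 0.8  1.2 -6.8] w 0.0557 t 46.0
shift [ 0.0009 -0.0017  0.0225] [0.026 0.001 0.003]
```

View pics/wrist41.png

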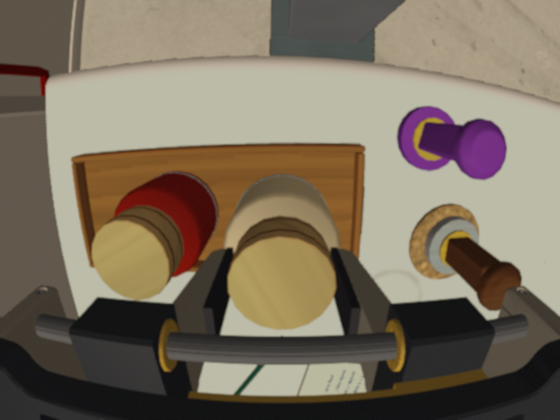

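Request:
{"op": "jog_arm", "data": {"targets": [[0.0005, -0.001, 0.005, 0.02, 0, 0, -1], [0, 0, 0.006, 0, 0, 0, -1], [0, 0, 0.005, 0, 0, 0, -1], [0, 0, 0.004, 0, 0, 0, -1], [0, 0, 0.002, 0, 0, 0, -1], [0, 0, 0, 0, 0, 0, -1]]}}

```text
clock: 46.6
ee_pos: [0.4591, -0.128, 0.0938]
ee_rot: [3.14, 0.0, 1.601]
force: [0.4, 0.4, -6.0]
width: 0.0553
```

Request:
{"op": "jog_arm", "data": {"targets": [[0, 0, 0.001, 0, 0, 0, -1], [0, 0, 0, 0, 0, 0, -1]]}}

```text
clock: 46.8
ee_pos: [0.4593, -0.1282, 0.0928]
ee_rot: [3.14, 0.0, 1.601]
force: [1.3, -0.3, -5.7]
width: 0.0555
```

Request:
{"op": "jog_arm", "data": {"targets": [[0, 0, 0.001, 0, 0, 0, -1], [0, 0, 0, 0, 0, 0, -1]]}}

```text
clock: 47.0
ee_pos: [0.4596, -0.1282, 0.0928]
ee_rot: [3.14, -0.001, 1.601]
force: [-0.4, 1.1, -5.2]
width: 0.0552
```

Request:
{"op": "jog_arm", "data": {"targets": [[0, 0, 0.0015, 0, 0, 0, -1], [0, 0, 0, 0, 0, 0, -1]]}}

```text
clock: 47.2
ee_pos: [0.4598, -0.1283, 0.0928]
ee_rot: [3.139, -0.002, 1.601]
force: [-0.7, 1.0, -3.7]
width: 0.0553
```

Canister cream is on the tray floor: the force is dropping and z holds. I release it and retreat upwards.

Request:
{"op": "jog_arm", "data": {"targets": [[0, 0, 0, 0, 0, 0, 0.45], [0, 0, 0, 0, 0, 0, 0.45], [0, 0, 0, 0, 0, 0, 0.45], [0, 0, 0, 0, 0, 0, 0.45], [0, 0, 0, 0, 0, 0, 0.45], [0, 0, -0.006, 0, 0, 0, 0.45], [0, 0, -0.015, 0, 0, 0, 0.45], [0, 0, -0.022, 0, 0, 0, 0.45], [0, 0, -0.025, 0, 0, 0, 0.45], [0, 0, -0.025, 0, 0, 0, 0.45], [0, 0, -0.025, 0, 0, 0, 0.45], [0, 0, 0, 0, 0, 0, 0.45]]}}

```text
clock: 48.4
ee_pos: [0.4613, -0.1298, 0.2179]
ee_rot: [3.134, 0.001, 1.599]
force: [-0.2, -0.1, 0.3]
width: 0.0664
```

```bash
python3 - <<'E'
from h import *
snap('wrist','wrist42');snap('scene','scene42');snap('side','side42')
top('wrist42',.4625,-.225);top('wrist42',.458,-.128)
discs('wrist42',[('redb',.462,-.225,.05,.075,.055),('crb',.458,-.128,.05,.075,.055),('foot',.4875,.043,.016,.024,.045),('mat',.4875,.043,.0035,.009,.055)])
top('scene42',.4625,-.225,fish=False);top('scene42',.458,-.128,fish=False)
crop('scene42',250,220,420,390,4,'cs42'); 
E
```

```text
wrist42 n 2671 c [ 0.4626 -0.2245] r 0.0275 z 0.1211 slope [-0.0005 -0.0089]
wrist42 n 3089 c [ 0.4591 -0.1292] r 0.0276 z 0.121 slope [-0.0045  0.0016]
redb 648 z [0.0523 0.0706 0.0747] c [ 0.4625 -0.2244] r 0.0377 plane [ 0.1563 -0.1479  0.0729]
crb 471 z [0.0548 0.0719 0.0747] c [ 0.4594 -0.1292] r 0.0378 plane [0.1754 0.0083 0.0735]
foot 746 z [0.0185 0.0208 0.0226] c [0.489  0.0421] r 0.0295 plane [0.0074 0.0157 0.0209]
mat 1140 z [0.0053 0.0068 0.0082] c [0.4904 0.0392] r 0.0418 plane [0.0026 0.0017 0.0068]
scene42 n 398 c [ 0.4606 -0.2234] r 0.0279 z 0.1193 slope [-0.0084  0.005 ]
scene42 n 338 c [ 0.4571 -0.1281] r 0.0273 z 0.1193 slope [0.006  0.0087]
```

View pics/wrist42.png

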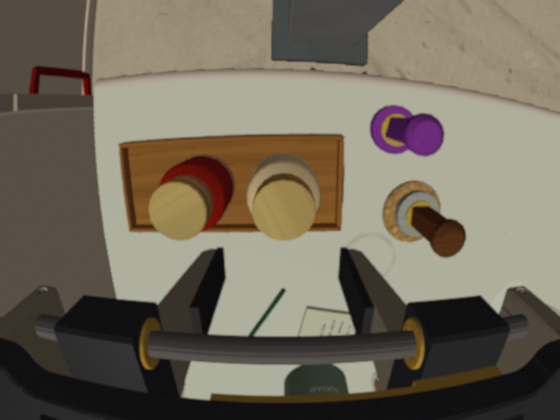

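View pics/cs42.png

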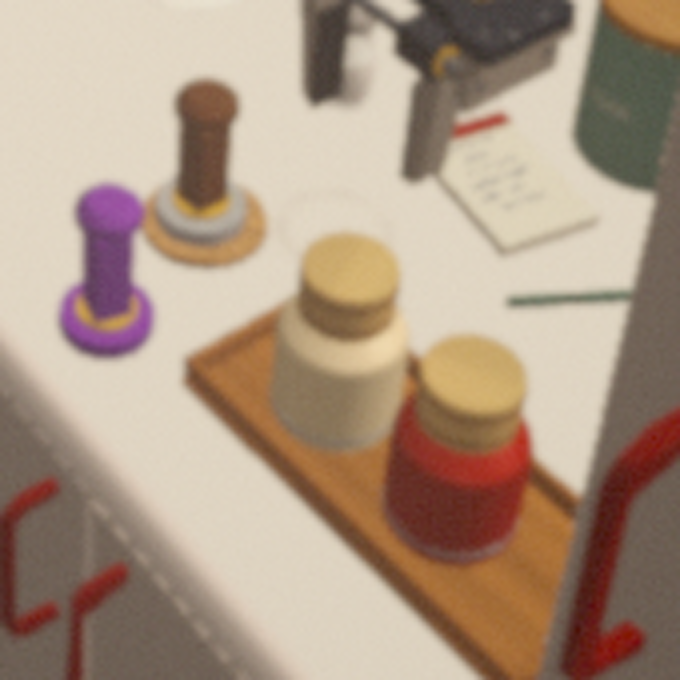

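The pictures show both canisters upright in the tray, with lid tops at (180,210) and (284,208). Both lids read 0.121 m, which after the roughly 1 mm worktop reading offset is 0.120 m, as expected for home lids on the tray floor. They are level within about 0.01 rad. The tamper stands on its mat and the gripper is clear. I hand the job in.

```bash
python3 - <<'E'
from h import *
o=env.get_obs(); print(o['clock'],np.round(o['ee_pos'],3),np.round(o['force'],1)); print(order.sign_off())
E
```

```text
48.55 [ 0.459 -0.129  0.214] [-0.4  0.7 -0.1]
the job is handed in; nothing more can be done
None
```

I handed the job in at 48.6 s. The cream and red canisters, the only two present, are closed and standing in the tray. The tamper is back upright on its mat.

**What I did:** I pressed both lids home with the tamper and stood the tamper back on its mat. Then I lifted each canister by its lid only and set it down in the tray. I held the tamper by its round head, because pointing down the fingers close on the head before they reach the square grip.

**Last checks:**
- **Lids:** both lid tops read 0.121 m in the wrist camera and 0.119 m in the scene camera. Home on the tray floor they should be at 0.120 m. Both lids were level within about 0.01 rad.
- **Canisters:** they were within about 2 mm of the tray's long centre line, about 32 mm and 64 mm either side of its middle.
- **Tamper:** it was flat on the mat, within about 3 mm of its centre.
- **Gripper:** it was clear of everything. I did not touch the glassware, the salt mill or the purple look-alike.

**What disagreed or failed:**
- My first grip on the tamper closed on the head above the pads, so I redid it.
- The first press on the red lid left it cocked by 0.04 to 0.07 rad because the arm drifted forward under load. I pressed it again flat and it then measured level.
- The side camera's slope readings were up to about 0.04 rad off the wrist camera's on level lids. I relied on the wrist camera, which had many more points.

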